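# Start a collet nut on a tool holder without cross-threading

## Task

Fit the dark collet nut from the blue tray (its collet is already snapped in) to the tool holder in the tightening fixture: set it squarely on the threaded nose, turn it backward (counter-clockwise from above) until you feel the thread drop a step, then run it forward (clockwise) until it is home and hand-tight, and let go. Leave the spanner, the spray can and the mallet alone.

Things in the scene. Friction and masses are not known exactly. Their poses are not given: they have to be found in the camera images.
- holder: Steel milling-tool holder upright in a fixed tightening fixture: 130 mm square base 14 mm thick, 88 mm square block up to 76 mm, small clamp lever at its -x side. It cannot turn. Above: 63 mm flange from 80 to 107 mm, 60 mm body to 143 mm, then the threaded nose up to 165 mm. Origin: centre of the underside on the bench, z up along the axis; yaw varies.
- holder_mouth (a point): Centre of the nose's open top, 165 mm above the bench, axes as holder. The nose is a tube: bore 42 mm, core 46 mm, 54 mm over its threads. It stands 22 mm out of the 60 mm body. Its outer edge is chamfered over the top 3 mm, down to 43 mm.
- holder_thread (a point): Point on the axis 3 mm below the mouth, where the threads begin bluntly. Right-hand, two starts half a turn apart, threads 4 mm apart, 8 mm advance a turn (1.27 mm a radian), oiled, 0.8 mm play along the axis. At what angle about the axis they begin is not told: only the drop shows it.
- tray: Blue plastic collet tray, fixed, 200 x 92 x 34 mm, long along its x; origin: centre of its underside. The nut stands at its -x end. Two bare steel collets (38 and 32 mm diameter), part of the tray, rise 13 mm above its top at x = +32 and +76 mm.
- tray_place (a point): Centre of the nut's place on the tray's top face, 34 mm above the bench, at x = -52 mm in the tray: a 47 mm hole 28 mm deep takes the collet's tail, the nut's rim rests on the face around it.
- nut: Dark round collet nut, 64 mm diameter, 28 mm tall, about 0.5 kg, with a steel collet snapped in (one rigid body). Origin: on the axis at the nut's lower rim, z up, any yaw. The full 64 mm is the band 18 to 28 mm above the origin; the skirt below it is 63 mm. The collet is 1 mm proud of the top; its tapered tail reaches 20 mm below the origin (29 mm thick at the end).
- nut_shoulder (a point): On the nut's axis 18 mm above its origin: the inner shoulder, which stops on the nose's mouth when the nut is home (origin 18 mm below the mouth, hand-tight). Inside, the skirt is 58 mm wide, the nut's two threads leave 48 mm: about 1 mm play to each side on the nose.
- nut_thread (a point): On the nut's axis 6.5 mm above its origin: the lower end of its threads. Set down on the nose, they rest on the nose's threads with the nut's origin 9.5 to 13.5 mm below the mouth, by how it is turned. Turned backward (counter-clockwise) it rises to 9.5 mm below, within half a turn, then drops 4 mm; forward from there it is home after 0.56 turn. It stays where it is let go.
- nut_mark (a point): Small yellow paint dot on the nut's top face, 27 mm from the axis, 28 mm above the origin; it shows how the nut has turned, but has no told relation to where the nut's threads begin.
- spanner: Bystander: dark steel hook spanner about 225 mm long and 7 mm thick, lying at the far side. Origin on its underside between handle and hook; handle along its -x.
- can: Bystander: red spray can, 54 mm diameter, 150 mm tall, standing; origin: centre of its underside.
- mallet: Bystander: soft-faced mallet, 200 mm long, 36 mm thick, orange faces, lying at the far side; origin on the bench under its handle, head at its +x end.
Mind the look-alikes: they are no part of the job. What is meant by the nut is not green, red or turquoise, and is the smaller of those in its own colour.

How it is judged:
By the outcome, as a careful person would: the job done as asked, in the order asked, and still so for the second after the job is handed in, with the robot touching nothing.
It also fails if it takes over 72 s, if anything falls off the work surface, if the arm or the gripper's body presses on something with over 40 N, if the wrist force passes 120 N, or if a joint passes its speed limit or range.

## Robot

A 6-joint arm with a two-finger parallel gripper is mounted at the origin on the work surface. World frame = base frame: x ahead of the robot, y to its left, z up, the work surface at z = 0. Lengths are in m, angles in degrees, forces in N, time in s.
With the tool pointing down it reaches from about 0.4 to 0.825 m from the base axis. Payload 7 kg.
Tool frame: the origin (TCP) lies midway between the tips of the shut fingers; the grasp point (between the pads) lies 19 mm behind it; x points along the fingers, z is the direction in which the jaws open and shut, and the axes are right-handed (so a half turn about x gives the same grasp; the last joint's range is limited). The gripper opens to 88 mm and grips with 3 to 60 N. Pads are 19 mm wide; open, the fingers measure 130 mm over their backs; the gripper's body (78 mm by 193 mm) begins 47 mm behind the grasp point.
Start: joints at [-60.671, 20.546, 0.682, 0, -70.136, -16.507], TCP at [0.15, -0.658, 0.227] pointing down, gripper open.
Joint ranges: [-176.03, 176.03], [-82.01, 121.73], [-58.28, 71.71], [-173.87, 95.51], [-174.79, -0.11], [-173.66, 173.66]. Speed limits (degrees/s): [136.94, 136.94, 172.46, 180, 180, 180].

## Interface

Orientations are given as [roll, pitch, yaw] about the fixed x, y, z axes, in that order (R = Rz(yaw) Ry(pitch) Rx(roll)).
In Python, from plant import get_state, capture, close_job gives the robot as it stands.
- The arm moves only by the tool play_rows, never from a script. Its argument "series" is one flat list of numbers, 4 for each row, row after row: the shift along the tool's x, y, z in m, then the turn about the tool's x in rad. In form: [tx, ty, tz, spin, tx, ty, tz, spin, ...]. A call has exactly 5 rows; each row shifts and turns the commanded pose from where the row before left it, along the tool's axes as they then stand; what a row does not reach is not made up. A row lasts 1/12 s, in which the tool goes at most 41.7 mm and 7.16 degrees, less where a joint would pass 70% of its speed; a pose out of reach is approached as far as the arm can. A call is refused whole if a number of a shift passes 0.0417 or a number of a turn 0.125, either way. A call with a gripper value outside its range is refused whole. "jaw" is the opening in per cent of the stroke, from 0 (shut) to 100 (fully open), set as the call begins (left out, the last holds). The fingers move at their own pace and stop on an object; "squeeze" is the grip in N (left out, the last holds). Time passes only in rows, so rows that do not move let the fingers close, or fill a call up. It gives the time, the measured TCP pose, the force and the opening at its end, in the units of the state.
- get_state(): the state, without advancing time (a new reading comes with each control period).
- capture(name): name is "scene" or "top" or "wrist"; returns a dict with "img" (420x560x3 uint8, blue, green, red), "K" (3x3 intrinsics, pixels), "k1" (the pictures are not rectified: a ray, as slopes to the right and down, at radius r is drawn at 1 + k1 r^2 times it, then the intrinsics apply), "world_from_camera" (4x4, takes a point from camera to world coordinates). Camera axes: x right, y down, z forward; pixel columns grow to the right and rows downward; lengths in m; the calibration is good to about 2 mm. A picture is of the moment at which its call begins. There is no depth.
- close_job(): hands the job in, once; it reports no verdict.
The state is a dict: "time_s": time; "joints": joint angles; "qd": joint speeds; "joint_torque": joint torques, N m; "tcp_pos": TCP position; "eef_rot": TCP orientation; "contact_force": force on the tool from outside, world axes, zero at the start; "moment": the same for the moment, N m; "gripper_width": finger opening in m.
Only numpy, scipy, OpenCV 4.12 (cv2) and the standard library are available. Lean on these libraries where they do the work, as an engineer would, in place of code of your own. Each camera call takes 0.05 s, during which the arm holds its last target.

## Working session

There is one attempt and no reset: what is moved stays moved. The work goes in short steps, Python scripts to look and compute and a tool call to move; the robot and the scene stay as the last step left them, time stands still between calls to the robot, and variables do not carry over. Pictures are saved under pics/ and viewed, and the job is handed in when it is done.

Besides the shell and the picture viewer there is one more tool, called after "Emit:" as name(argument=value, ...) on one line, values as JSON. play_rows: Moves the arm, as the interface text tells. Its arguments: {"type":"object","properties":{"series":{"type":"array","items":{"type":"number"}},"jaw":{"type":"number"},"squeeze":{"type":"number"}},"required":["series"]}

```bash
mkdir -p pics; ls
python3 - <<'E'
from plant import get_state, capture
import cv2
print(get_state())
for n in ["scene","top","wrist"]:
    c=capture(n); cv2.imwrite(f"pics/{n}0.png",c["img"]); print(n,c["K"],c["k1"],c["world_from_camera"])
E
```

```text
pics
{'time_s': 0.0, 'joints': array([-6.06727974e+01,  2.05906988e+01,  6.34633317e-01, -1.85798170e-02,
       -7.01346762e+01, -1.65084379e+01]), 'qd': array([ 0.06197892, -0.05615104, -0.10476482, -0.07095569,  0.03374144,
        0.0024094 ]), 'joint_torque': array([ 7.57156317e-05, -5.82728899e+01,  2.93047071e+01,  6.99722975e+00,
        7.13873509e-03, -1.38826963e-04]), 'tcp_pos': array([ 0.14964314, -0.65772038,  0.22564236]), 'eef_rot': array([  5.61458963,  89.90759198, 108.42702686]), 'contact_force': array([ 0.06920329, -0.10095659, -0.00327296]), 'moment': array([ 0.0305879 ,  0.03679319, -0.02821725]), 'gripper_width': 0.08776236359362011}
scene [[382.66386239   0.         271.1971401 ]
 [  0.         382.66386239 208.36529953]
 [  0.           0.           1.        ]] -0.10306755862779193 [[-0.35141005  0.76033778 -0.54625766  1.00034406]
 [ 0.93607837  0.29555602 -0.19079813  0.20415323]
 [ 0.01637871 -0.57838836 -0.81559711  0.7378603 ]
 [ 0.          0.          0.          1.        ]]
top [[493.52864097   0.         279.45233463]
 [  0.         493.52864097 218.39891211]
 [  0.           0.           1.        ]] -0.176165020314559 [[ 0.01975599 -0.99031803  0.13740412  0.41830688]
 [-0.99974275 -0.02109876 -0.00832273  0.05504488]
 [ 0.0111412  -0.13720435 -0.99048011  1.21708602]
 [ 0.          0.          0.          1.        ]]
wrist [[306.05378851   0.         280.57875359]
 [  0.         306.05378851 212.37887082]
 [  0.           0.           1.        ]] -0.06880163178722178 [[-0.22327405  0.94506365  0.23875383  0.0868226 ]
 [ 0.97475436  0.2160646   0.05630298 -0.67308222]
 [ 0.00162365  0.24529733 -0.96944654  0.38455636]
 [ 0.          0.          0.          1.        ]]
```

View pics/scene0.png

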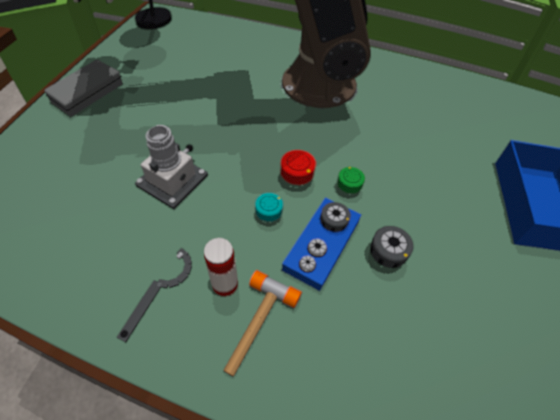

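View pics/top0.png

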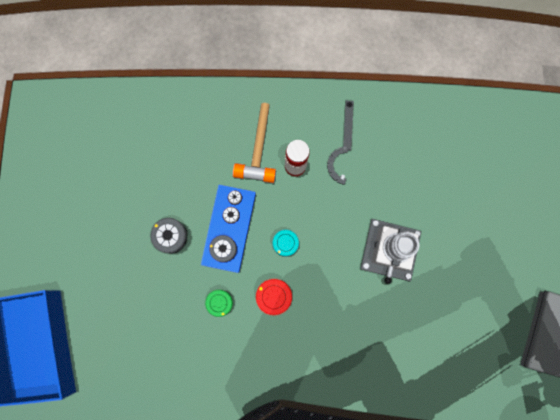

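View pics/wrist0.png

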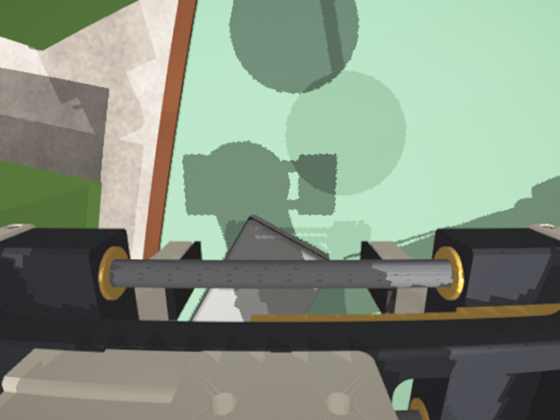

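The scene view shows the nut in the tray at about (336,214) and the holder nose at (160,137). In the top view they are at (222,249) and (404,246). I'll zoom in on both.

```bash
cat > h.py <<'E'
import numpy as np, cv2
from plant import get_state, capture
def ray(c,uv):
    p=cv2.undistortPoints(np.array([[uv]],float),c["K"],np.array([c["k1"],0,0,0.]))[0,0]
    T=c["world_from_camera"]; return T[:3,3],T[:3,:3]@np.array([p[0],p[1],1])
def onz(c,uv,z):
    o,d=ray(c,uv); return o+d*(z-o[2])/d[2]
def proj(c,P):
    T=np.linalg.inv(c["world_from_camera"]); P=np.atleast_2d(P)
    q,_=cv2.projectPoints(P@T[:3,:3].T+T[:3,3],np.zeros(3),np.zeros(3),c["K"],np.array([c["k1"],0,0,0.])); return q[:,0]
def tri(rs):
    A=0;b=0
    for o,d in rs:
        d=d/np.linalg.norm(d);M=np.eye(3)-np.outer(d,d);A=A+M;b=b+M@o
    return np.linalg.solve(A,b)
E
python3 - <<'E'
import cv2,numpy as np
t=cv2.imread("pics/top0.png");s=cv2.imread("pics/scene0.png")
def crop(i,u,v,r=40): return cv2.resize(i[v-r:v+r,u-r:u+r],(400,300*400//300),interpolation=cv2.INTER_CUBIC)
cv2.imwrite("pics/z0.png",cv2.resize(np.vstack([np.hstack([crop(t,225,235),crop(t,395,250)]),np.hstack([crop(s,335,215),crop(s,165,155)])]),(600,600)))
E
```

```text
(no output)
```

View pics/z0.png

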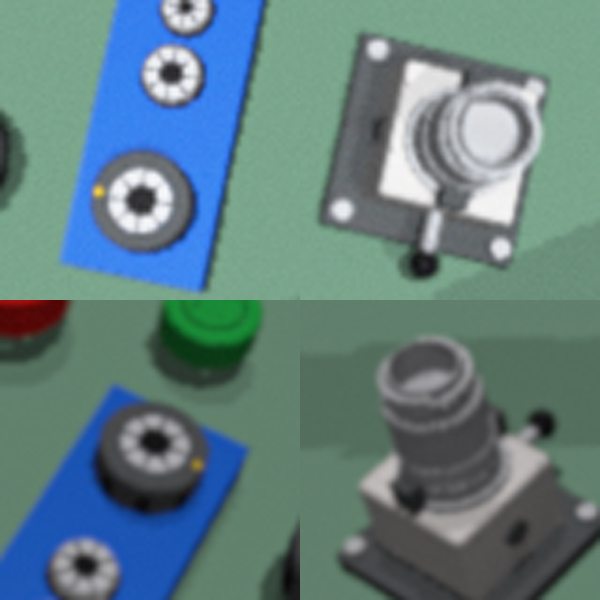

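Run:
```python
from h import *
c=capture("top");s=capture("scene")
N=(223.1,248.6);M=(405.7,244.7)
print("nut top",onz(c,N,.062),"scene",onz(s,(336.3,212.3),.062))
print("mouth",onz(c,M,.165),"scene",onz(s,(159.7,134.2),.165))
# tray: blue mask
for n,cc in(("top",c),("scene",s)):
    hsv=cv2.cvtColor(cc["img"],cv2.COLOR_BGR2HSV)
    m=cv2.inRange(hsv,(105,150,60),(125,255,255))
    cs=cv2.findContours(m,0,2)[0]
    for k in cs:
        a=cv2.contourArea(k)
        if a>300: print(n,a,cv2.minAreaRect(k),[onz(cc,p,.034)[:2].round(4) for p in cv2.boxPoints(cv2.minAreaRect(k))])
# base of fixture dark corners (top face z=.014), from bolts in the top crop
q=np.array([[378,48],[535,88],[502,249],[342,210]]);q=(q-[300,0])/3.75+[355,210]
P=np.array([onz(c,p,.014) for p in q]);print(P,P.mean(0))
print("edge yaw", [np.degrees(np.arctan2(*(P[(i+1)%4]-P[i])[1::-1])) for i in range(4)])
# nut circles by Hough
g=cv2.cvtColor(c["img"],6);b=cv2.resize(g[205:290,180:270],None,fx=6,fy=6,interpolation=2)
H=cv2.HoughCircles(b,cv2.HOUGH_GRADIENT,1.5,60,param1=80,param2=30,minRadius=60,maxRadius=110)
if H is not None: print([(h[0]/6+180,h[1]/6+205,h[2]/6) for h in H[0][:5]])
b=cv2.resize(g[205:290,365:450],None,fx=6,fy=6,interpolation=2)
H=cv2.HoughCircles(b,cv2.HOUGH_GRADIENT,1.5,20,param1=80,param2=30,minRadius=50,maxRadius=110)
if H is not None: print([(h[0]/6+365,h[1]/6+205,h[2]/6) for h in H[0][:5]])
```

```text
nut top [0.50418284 0.17616416 0.062     ] scene [0.50640304 0.18102951 0.062     ]
mouth [ 0.51250433 -0.22874853  0.165     ] scene [ 0.52071594 -0.22144998  0.165     ]
top 7272.5 ((31.26154327392578, 347.09234619140625), (110.39091491699219, 76.4053955078125), 82.87498474121094) [array([0.3644, 0.787 ]), array([0.3992, 0.5759]), array([0.133 , 0.5313]), array([0.0873, 0.7413])]
top 3061.0 ((228.26528930664062, 228.24008178710938), (38.935977935791016, 82.24968719482422), 11.88865852355957) [array([0.4668, 0.2317]), array([0.6643, 0.198 ]), array([0.6462, 0.1041]), array([0.4499, 0.1396])]
scene 2876.0 ((320.5451354980469, 241.6124725341797), (45.53422164916992, 86.9048843383789), 29.47589111328125) [array([0.6628, 0.1075]), array([0.4436, 0.1344]), array([0.4722, 0.236 ]), array([0.681 , 0.1973])]
scene 5512.0 ((527.5, 194.5), (109.0, 63.0), 90.0) [array([0.0886, 0.5354]), array([0.0051, 0.7241]), array([0.3978, 0.6895]), array([0.4522, 0.5398])]
[[ 0.57927669 -0.19422889  0.014     ]
 [ 0.55461267 -0.30051388  0.014     ]
 [ 0.44767632 -0.27690293  0.014     ]
 [ 0.4719789  -0.16996297  0.014     ]] [ 0.51338614 -0.23540217  0.014     ]
edge yaw [np.float64(-103.06457383607014), np.float64(167.54917162707002), np.float64(77.19673022123294), np.float64(-12.743353949245115)]
[(np.float32(220.375), np.float32(249.625), np.float32(10.650001))]
[(np.float32(399.375), np.float32(247.125), np.float32(14.058333)), (np.float32(405.625), np.float32(245.375), np.float32(13.683333)), (np.float32(409.375), np.float32(244.125), np.float32(12.633334)), (np.float32(395.875), np.float32(246.125), np.float32(16.808334)), (np.float32(403.125), np.float32(249.375), np.float32(18.183334))]
```

```bash
cat >> h.py <<'E'
from scipy.spatial.transform import Rotation as Ro
def R(s): return Ro.from_euler('xyz',s["eef_rot"],degrees=True).as_matrix()
def yaw(s): 
    r=R(s); return np.degrees(np.arctan2(r[1,2],r[0,2]))
def rep(s):
    print("t",round(s["time_s"],2),"tcp",s["tcp_pos"].round(4),"zyaw",yaw(s).round(2),"tilt",R(s)[:,0].round(4),"F",s["contact_force"].round(2),"M",s["moment"].round(2),"w",round(s["gripper_width"],4),"j",s["joints"].round(1))
E
python3 - <<'E'
from h import *
s=get_state();rep(s);print(R(s).round(3))
c=capture("wrist");r=R(s);T=c["world_from_camera"]
print("cam in tool pos",(r.T@(T[:3,3]-s["tcp_pos"])).round(4));print((r.T@T[:3,:3]).round(4))
for uv in((280,80),(280,150),(280,200)):
  for h in(.16,.19): print(uv,h,(r.T@(onz(c,uv,s["tcp_pos"][2]-h)-s["tcp_pos"])).round(3))
E
```

```text
t 0.25 tcp [ 0.1497 -0.658   0.2261] zyaw 102.82 tilt [-3.e-04  7.e-04 -1.e+00] F [0.74 0.91 0.42] M [ 0.02 -0.02  0.01] w 0.0876 j [-60.7  20.6   0.7  -0.  -70.1 -16.5]
[[-0.    -0.975 -0.222]
 [ 0.001 -0.222  0.975]
 [-1.     0.     0.001]]
cam in tool pos [-0.1589  0.0647 -0.0008]
[[-1.000e-04 -2.454e-01  9.694e-01]
 [ 1.500e-03 -9.694e-01 -2.454e-01]
 [ 1.000e+00  1.400e-03  5.000e-04]]
(280, 80) 0.16 [ 0.16   0.118 -0.001]
(280, 80) 0.19 [ 0.19   0.123 -0.001]
(280, 150) 0.16 [ 0.16   0.05  -0.001]
(280, 150) 0.19 [ 0.19   0.049 -0.001]
(280, 200) 0.16 [ 0.16  -0.002 -0.001]
(280, 200) 0.19 [ 0.19  -0.009 -0.001]
```

```bash
cat >> h.py <<'E'
def plan(target,n,spin,ramp=True,s=None):
    """n rows to world target, spin rad total (about tool x: + = clockwise)."""
    s=s or get_state(); p=s["tcp_pos"]; y=np.radians(yaw(s)); d=np.array(target)-p
    w=np.ones(n)
    if ramp and n>4: w[0]=w[-1]=.5
    w/=w.sum(); out=[]
    for k in range(n):
        v=d*w[k]; z=np.array([np.cos(y),np.sin(y)]); yy=np.array([-np.sin(y),np.cos(y)])
        out.append([-v[2],v[:2]@yy,v[:2]@z,spin*w[k]]); y-=spin*w[k]
    out=np.round(out,4)
    for k in range(0,n,5): print(",".join(f"{x:g}" for x in out[k:k+5].ravel()))
    print("max",abs(out).max(0))
E
python3 - <<'E'
from h import *
s=get_state();plan([.513,-.228,.33],20,-1.95)
E
```

```text
-0.0027,-0.0118,0.0089,-0.0513,-0.0055,-0.0245,0.0166,-0.1026,-0.0055,-0.0261,0.014,-0.1026,-0.0055,-0.0274,0.0112,-0.1026,-0.0055,-0.0284,0.0084,-0.1026
-0.0055,-0.0291,0.0054,-0.1026,-0.0055,-0.0295,0.0024,-0.1026,-0.0055,-0.0296,-0.0006,-0.1026,-0.0055,-0.0294,-0.0037,-0.1026,-0.0055,-0.0289,-0.0067,-0.1026
-0.0055,-0.028,-0.0096,-0.1026,-0.0055,-0.0269,-0.0124,-0.1026,-0.0055,-0.0255,-0.0151,-0.1026,-0.0055,-0.0238,-0.0176,-0.1026,-0.0055,-0.0219,-0.02,-0.1026
-0.0055,-0.0197,-0.0221,-0.1026,-0.0055,-0.0173,-0.024,-0.1026,-0.0055,-0.0148,-0.0257,-0.1026,-0.0055,-0.0121,-0.027,-0.1026,-0.0027,-0.0046,-0.0141,-0.0513
max [0.0055 0.0296 0.027  0.1026]
```

Emit:
play_rows(series=[-0.0027, -0.0118, 0.0089, -0.0513, -0.0055, -0.0245, 0.0166, -0.1026, -0.0055, -0.0261, 0.014, -0.1026, -0.0055, -0.0274, 0.0112, -0.1026, -0.0055, -0.0284, 0.0084, -0.1026], jaw=100)

```text
time_s: 0.72
tcp_pos: [0.2362, -0.5553, 0.2513]
eef_rot: [-6.6, 90.0, 123.0]
contact_force: [0.7, 0.2, -0.4]
gripper_width: 0.0876
```

Emit:
play_rows(series=[-0.0055, -0.0291, 0.0054, -0.1026, -0.0055, -0.0295, 0.0024, -0.1026, -0.0055, -0.0296, -0.0006, -0.1026, -0.0055, -0.0294, -0.0037, -0.1026, -0.0055, -0.0289, -0.0067, -0.1026])

```text
time_s: 1.13
tcp_pos: [0.332, -0.442, 0.2792]
eef_rot: [170.5, 90.0, -30.6]
contact_force: [0.5, -0.2, 0.1]
gripper_width: 0.0873
```

Emit:
play_rows(series=[-0.0055, -0.028, -0.0096, -0.1026, -0.0055, -0.0269, -0.0124, -0.1026, -0.0055, -0.0255, -0.0151, -0.1026, -0.0055, -0.0238, -0.0176, -0.1026, -0.0055, -0.0219, -0.02, -0.1026])

```text
time_s: 1.55
tcp_pos: [0.4276, -0.3288, 0.3067]
eef_rot: [159.2, 90.0, -12.5]
contact_force: [0.5, -1.4, 0.5]
gripper_width: 0.0877
```

Emit:
play_rows(series=[-0.0055, -0.0197, -0.0221, -0.1026, -0.0055, -0.0173, -0.024, -0.1026, -0.0055, -0.0148, -0.0257, -0.1026, -0.0055, -0.0121, -0.027, -0.1026, -0.0027, -0.0046, -0.0141, -0.0513])

```text
time_s: 1.97
tcp_pos: [0.5148, -0.2263, 0.3316]
eef_rot: [146.7, 89.9, 1.7]
contact_force: [0.7, -0.6, -0.5]
gripper_width: 0.0878
```

Run:
```python
from h import *
capture("wrist");rep(get_state());c=capture("wrist");rep(get_state());cv2.imwrite("pics/w1.png",c["img"])
t=capture("top");cv2.imwrite("pics/t1.png",t["img"])
import pickle;pickle.dump(c,open("w1.pkl","wb"))
```

```text
t 2.02 tcp [ 0.5158 -0.2256  0.3316] zyaw -144.94 tilt [ 1.5e-03  1.0e-04 -1.0e+00] F [ 1.57  0.47 -0.05] M [ 0.01 -0.15 -0.  ] w 0.0879 j [ -3.7   7.   -3.7  -0.  -79.2  38.8]
t 2.07 tcp [ 0.5146 -0.2267  0.3311] zyaw -145.24 tilt [ 6.e-04  1.e-04 -1.e+00] F [-1.14 -0.46 -0.55] M [-0.05  0.14  0.02] w 0.0877 j [ -3.8   7.   -3.8  -0.  -79.2  38.6]
```

View pics/w1.png

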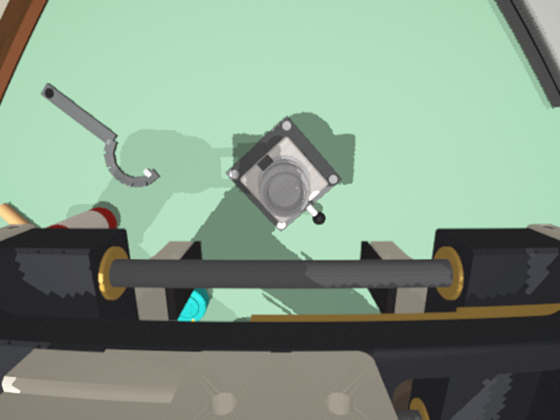

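Run:
```python
from h import *
c=cv2.imread("pics/w1.png")
cv2.imwrite("pics/w1z.png",cv2.resize(c[110:240,215:355],None,fx=5.5,fy=4.6*5.5/4.6*0.8391/0.8391,interpolation=2)[:600])
```

```text
(no output)
```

View pics/w1z.png

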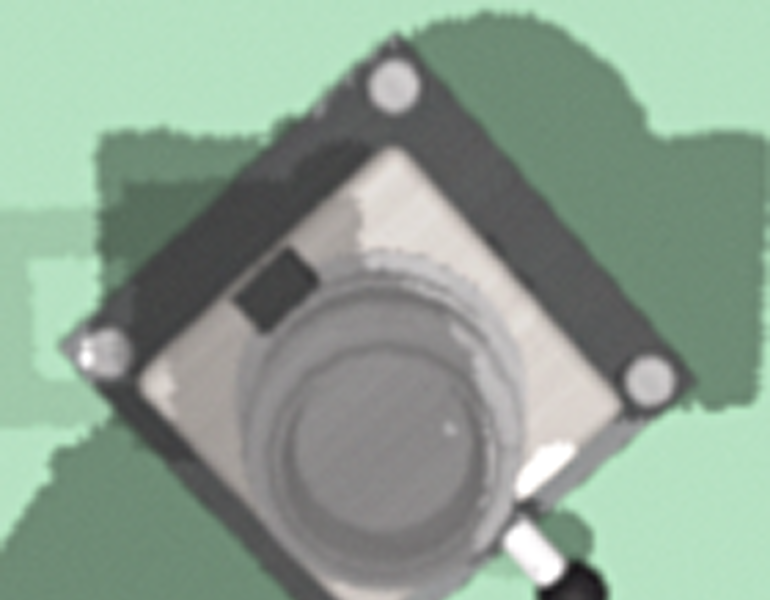

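Run:
```python
from h import *
import pickle
c=pickle.load(open("w1.pkl","rb"))
print("mouth",onz(c,(215+377.5/5.5,110+452/5.5),.165))
for a in((650,380),(103,352),(394,85)): print(onz(c,(215+a[0]/5.5,110+a[1]/5.5),.017))
print("mid",(onz(c,(215+650/5.5,110+380/5.5),.017)+onz(c,(215+103/5.5,110+352/5.5),.017))/2)
# overlay check
P=onz(c,(215+377.5/5.5,110+452/5.5),.165)
z=cv2.resize(c["img"][110:240,215:355],None,fx=5.5,fy=5.5,interpolation=2)
th=np.linspace(0,6.283,120)
for (r,h,col) in((.021,.165,(0,0,255)),(.027,.162,(0,255,255)),(.030,.143,(255,0,0)),(.0315,.107,(255,0,255))):
    q=(proj(c,np.c_[P[0]+r*np.cos(th),P[1]+r*np.sin(th),0*th+h])-[215,110])*5.5
    cv2.polylines(z,[q.astype(int)],True,col,1)
cv2.imwrite("pics/w1o.png",z[:600])
```

```text
mouth [ 0.51769511 -0.23272645  0.165     ]
[ 0.45003658 -0.27268705  0.017     ]
[ 0.58095353 -0.19016265  0.017     ]
[ 0.55603245 -0.29675213  0.017     ]
mid [ 0.51549505 -0.23142485  0.017     ]
```

View pics/w1o.png

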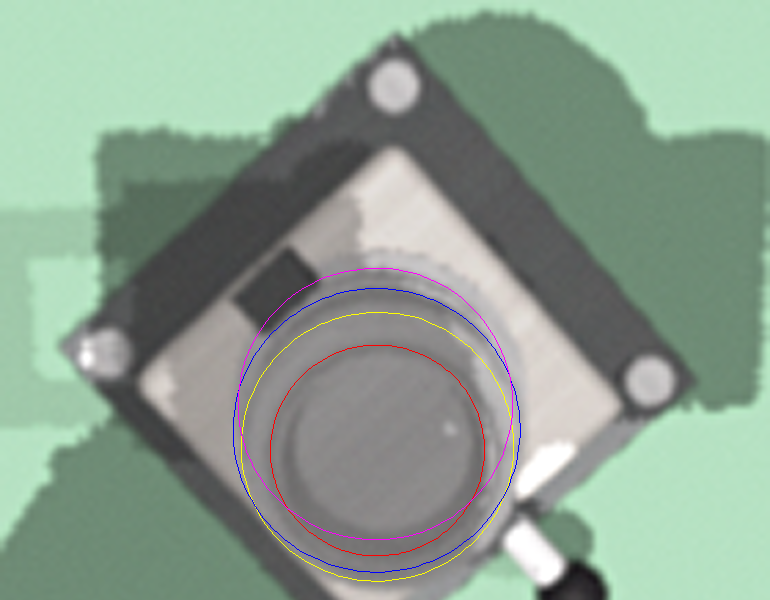

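Run:
```python
from h import *
plan([.518,-.2107,.235],5,.605,ramp=False)
```

```text
0.0192,-0.0023,-0.0026,0.121,0.0192,-0.0026,-0.0023,0.121,0.0192,-0.0028,-0.002,0.121,0.0192,-0.0031,-0.0017,0.121,0.0192,-0.0032,-0.0013,0.121
max [0.0192 0.0032 0.0026 0.121 ]
```

Emit:
play_rows(series=[0.0192, -0.0023, -0.0026, 0.121, 0.0192, -0.0026, -0.0023, 0.121, 0.0192, -0.0028, -0.002, 0.121, 0.0192, -0.0031, -0.0017, 0.121, 0.0192, -0.0032, -0.0013, 0.121])

```text
time_s: 2.53
tcp_pos: [0.5165, -0.2123, 0.2341]
eef_rot: [-72.1, 90.0, 107.3]
contact_force: [0.0, -0.9, -0.3]
gripper_width: 0.0875
```

Run:
```python
from h import *
for i in range(3):capture("wrist")
c=capture("wrist");rep(get_state());cv2.imwrite("pics/w2.png",c["img"])
import pickle;pickle.dump(c,open("w2.pkl","wb"))
cv2.imwrite("pics/w2z.png",cv2.resize(c["img"][120:250,210:350],None,fx=5,fy=4.6,interpolation=2))
```

```text
t 2.73 tcp [ 0.517  -0.2124  0.2355] zyaw -179.96 tilt [-5.e-04 -5.e-04 -1.e+00] F [ 0.35 -0.66  1.08] M [ 0.01  0.05 -0.04] w 0.0878 j [ -2.2   9.3 -13.4   0.  -67.3   2.3]
```

View pics/w2.png

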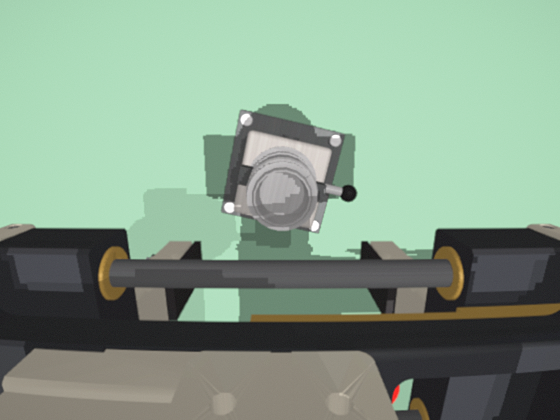

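View pics/w2z.png

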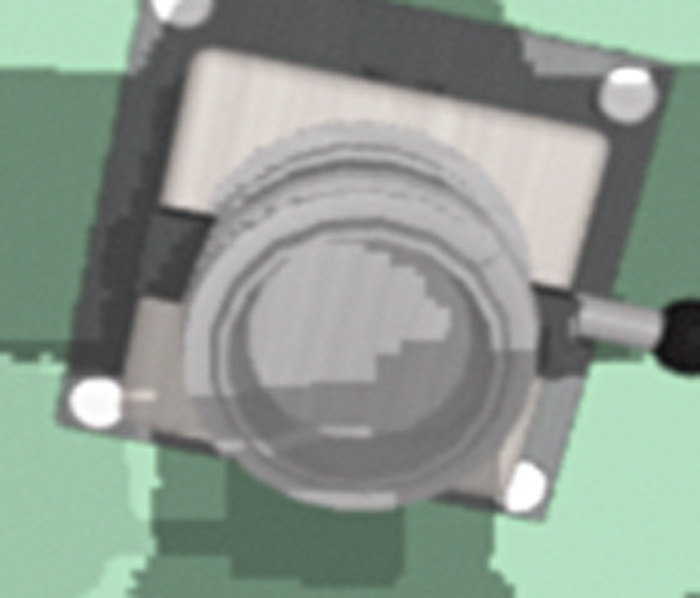

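Run:
```python
from h import *
import pickle
c=pickle.load(open("w2.pkl","rb"))
f=lambda u,v:(210+u/5-.4,120+v/4.6-.4)
print("mouth43",onz(c,f(357.5,354),.165))
print("threads",onz(c,f(362,344.5),.162), "lower thr", )
B=[onz(c,f(*a),.017) for a in((97,402),(628,96),(184,5),(524,488))]
print("bolts",np.round(B,4),(B[0]+B[1])/2,(B[2]+B[3])/2)
P=onz(c,f(359,353),.165);print(P)
z=cv2.resize(c["img"][120:250,210:350],None,fx=5,fy=4.6,interpolation=2)
th=np.linspace(0,6.283,120)
for (r,h,col) in((.0215,.165,(0,0,255)),(.027,.162,(0,255,255)),(.030,.143,(255,0,0)),(.0315,.107,(255,0,255))):
    q=(proj(c,np.c_[P[0]+r*np.cos(th),P[1]+r*np.sin(th),0*th+h])-[209.6,119.6])*[5,4.6]
    cv2.polylines(z,[q.round().astype(int)],True,col,1)
cv2.imwrite("pics/w2o.png",z)
```

```text
mouth43 [ 0.51639853 -0.23300736  0.165     ]
threads [ 0.51569653 -0.23402423  0.162     ] lower thr
bolts [[ 0.5815 -0.1902  0.017 ]
 [ 0.4507 -0.2724  0.017 ]
 [ 0.5569 -0.2953  0.017 ]
 [ 0.473  -0.1656  0.017 ]] [ 0.5161209  -0.23131001  0.017     ] [ 0.5149677  -0.23041754  0.017     ]
[ 0.5161713 -0.2331752  0.165    ]
```

View pics/w2o.png

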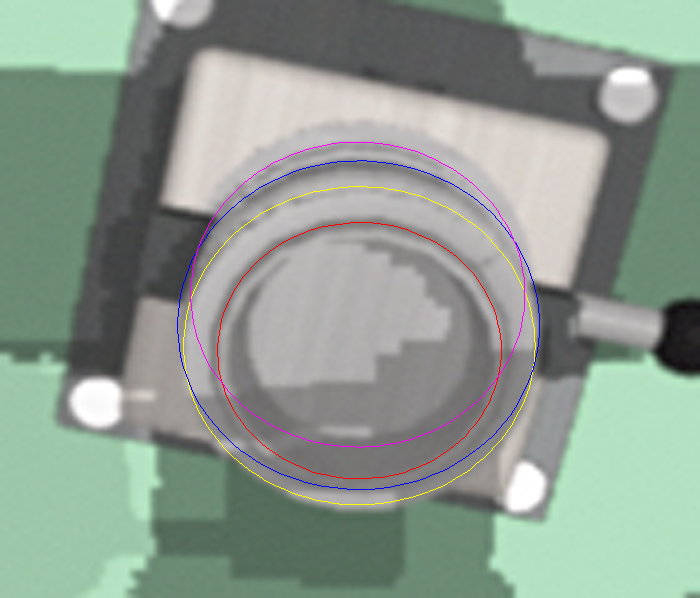

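Run:
```python
from h import *
plan([.5024,-.25,.235],20,-2.44,ramp=False)
```

```text
0,0.0019,0.0007,-0.122,0,0.0018,0.001,-0.122,0,0.0016,0.0012,-0.122,0,0.0015,0.0014,-0.122,0,0.0013,0.0015,-0.122
0,0.0011,0.0017,-0.122,0,0.0009,0.0018,-0.122,0,0.0007,0.0019,-0.122,0,0.0004,0.002,-0.122,0,0.0002,0.002,-0.122
0,-0,0.002,-0.122,0,-0.0003,0.002,-0.122,0,-0.0005,0.0019,-0.122,0,-0.0008,0.0019,-0.122,0,-0.001,0.0018,-0.122
0,-0.0012,0.0016,-0.122,0,-0.0014,0.0015,-0.122,0,-0.0015,0.0013,-0.122,0,-0.0017,0.0011,-0.122,0,-0.0018,0.0009,-0.122
max [0.     0.0019 0.002  0.122 ]
```

Emit:
play_rows(series=[0, 0.0019, 0.0007, -0.122, 0, 0.0018, 0.001, -0.122, 0, 0.0016, 0.0012, -0.122, 0, 0.0015, 0.0014, -0.122, 0, 0.0013, 0.0015, -0.122])

```text
time_s: 3.15
tcp_pos: [0.5142, -0.2219, 0.237]
eef_rot: [129.2, 89.8, -15.5]
contact_force: [-0.3, 0.1, 0.2]
gripper_width: 0.0874
```

Emit:
play_rows(series=[0, 0.0011, 0.0017, -0.122, 0, 0.0009, 0.0018, -0.122, 0, 0.0007, 0.0019, -0.122, 0, 0.0004, 0.002, -0.122, 0, 0.0002, 0.002, -0.122])

```text
time_s: 3.57
tcp_pos: [0.5104, -0.2312, 0.237]
eef_rot: [94.1, 89.8, -15.6]
contact_force: [0.3, 0.2, 0.6]
gripper_width: 0.0873
```

Emit:
play_rows(series=[0, 0, 0.002, -0.122, 0, -0.0003, 0.002, -0.122, 0, -0.0005, 0.0019, -0.122, 0, -0.0008, 0.0019, -0.122, 0, -0.001, 0.0018, -0.122])

```text
time_s: 3.98
tcp_pos: [0.5067, -0.2407, 0.237]
eef_rot: [57.4, 89.8, -17.3]
contact_force: [-0.0, -1.1, 0.2]
gripper_width: 0.0879
```

Emit:
play_rows(series=[0, -0.0012, 0.0016, -0.122, 0, -0.0014, 0.0015, -0.122, 0, -0.0015, 0.0013, -0.122, 0, -0.0017, 0.0011, -0.122, 0, -0.0018, 0.0009, -0.122])

```text
time_s: 4.4
tcp_pos: [0.5031, -0.2501, 0.237]
eef_rot: [21.9, 89.8, -17.9]
contact_force: [-0.0, -0.2, -0.0]
gripper_width: 0.0876
```

Run:
```python
from h import *
for i in range(3):capture("wrist")
c=capture("wrist");rep(get_state());cv2.imwrite("pics/w3.png",c["img"])
import pickle;pickle.dump(c,open("w3.pkl","wb"))
cv2.imwrite("pics/w3z.png",cv2.resize(c["img"][120:250,210:350],None,fx=5,fy=4.6,interpolation=2))
```

```text
t 4.6 tcp [ 0.5029 -0.2497  0.2362] zyaw -40.52 tilt [ 1.8e-03 -5.0e-04 -1.0e+00] F [ 0.17  0.47 -0.04] M [-0.13  0.14  0.01] w 0.0876 j [ -6.4   9.5 -13.1   0.  -67.3 145.9]
```

View pics/w3z.png

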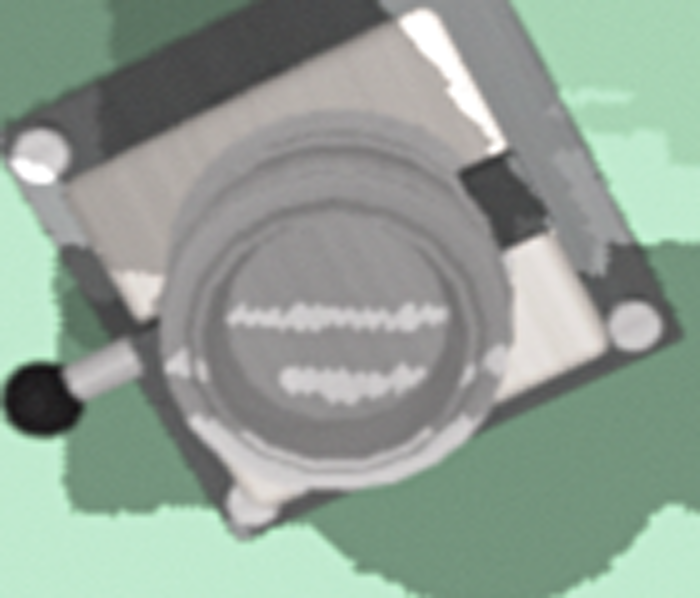

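Run:
```python
from h import *
import pickle
s=get_state()
f=lambda u,v:(210+u/5-.4,120+v/4.6-.4)
for n,m,t,yw in(("w2",(357.5,354),(362,344.5),-179.96),("w3",(338,337),(337,327),-40.5)):
    c=pickle.load(open(n+".pkl","rb"));T=c["world_from_camera"]
    print(n,"m",onz(c,f(*m),.165),"t",onz(c,f(*t),.162),"cam",T[:3,3].round(4),T[:3,2].round(4))
c=pickle.load(open("w3.pkl","rb"))
B=[onz(c,f(*a),.017) for a in((40,153),(635,326),(252,506))];print(np.round(B,4),(B[0]+B[1])/2)
```

```text
w2 m [ 0.51639853 -0.23300736  0.165     ] t [ 0.51569653 -0.23402423  0.162     ] cam [ 0.5174 -0.2783  0.3928] [-0.0027  0.2453 -0.9694]
w3 m [ 0.51697967 -0.23149797  0.165     ] t [ 0.51759069 -0.23050498  0.162     ] cam [ 0.5461 -0.2004  0.3954] [-0.1561 -0.1871 -0.9699]
[[ 0.4751 -0.1665  0.017 ]
 [ 0.5571 -0.2974  0.017 ]
 [ 0.45   -0.2737  0.017 ]] [ 0.51612021 -0.23194354  0.017     ]
```

Run:
```python
from h import *
plan([.484,.182,.132],15,1.038)
```

```text
0.0037,0.0113,-0.0105,0.0371,0.0074,0.0218,-0.0219,0.0741,0.0074,0.0201,-0.0234,0.0741,0.0074,0.0183,-0.0249,0.0741,0.0074,0.0164,-0.0261,0.0741
0.0074,0.0144,-0.0273,0.0741,0.0074,0.0124,-0.0283,0.0741,0.0074,0.0102,-0.0291,0.0741,0.0074,0.008,-0.0298,0.0741,0.0074,0.0058,-0.0303,0.0741
0.0074,0.0036,-0.0307,0.0741,0.0074,0.0013,-0.0308,0.0741,0.0074,-0.001,-0.0308,0.0741,0.0074,-0.0033,-0.0307,0.0741,0.0037,-0.0028,-0.0152,0.0371
max [0.0074 0.0218 0.0308 0.0741]
```

Emit:
play_rows(series=[0.0037, 0.0113, -0.0105, 0.0371, 0.0074, 0.0218, -0.0219, 0.0741, 0.0074, 0.0201, -0.0234, 0.0741, 0.0074, 0.0183, -0.0249, 0.0741, 0.0074, 0.0164, -0.0261, 0.0741])

```text
time_s: 5.02
tcp_pos: [0.4961, -0.1093, 0.202]
eef_rot: [61.7, 89.9, 1.9]
contact_force: [1.2, 0.5, -0.4]
gripper_width: 0.0873
```

Emit:
play_rows(series=[0.0074, 0.0144, -0.0273, 0.0741, 0.0074, 0.0124, -0.0283, 0.0741, 0.0074, 0.0102, -0.0291, 0.0741, 0.0074, 0.008, -0.0298, 0.0741, 0.0074, 0.0058, -0.0303, 0.0741])

```text
time_s: 5.43
tcp_pos: [0.4889, 0.0453, 0.1652]
eef_rot: [101.0, 89.9, 19.9]
contact_force: [0.3, -1.0, 0.3]
gripper_width: 0.0871
```

Emit:
play_rows(series=[0.0074, 0.0036, -0.0307, 0.0741, 0.0074, 0.0013, -0.0308, 0.0741, 0.0074, -0.001, -0.0308, 0.0741, 0.0074, -0.0033, -0.0307, 0.0741, 0.0037, -0.0028, -0.0152, 0.0371])

```text
time_s: 5.85
tcp_pos: [0.4824, 0.1854, 0.1313]
eef_rot: [136.0, 89.9, 35.9]
contact_force: [0.4, -0.3, -0.1]
gripper_width: 0.0877
```

Run:
```python
from h import *
for i in range(3):capture("wrist")
c=capture("wrist");rep(get_state());cv2.imwrite("pics/w4.png",c["img"])
import pickle;pickle.dump(c,open("w4.pkl","wb"))
cv2.imwrite("pics/w4z.png",cv2.resize(c["img"][120:250,210:350],None,fx=5,fy=4.6,interpolation=2))
```

```text
t 6.05 tcp [0.4824 0.1828 0.1316] zyaw -99.78 tilt [ 1.e-04 -1.e-04 -1.e+00] F [ 0.86 -0.17 -0.23] M [-0.06  0.17  0.  ] w 0.0876 j [ 42.6  10.5 -26.7   0.  -52.7  37.6]
```

View pics/w4.png

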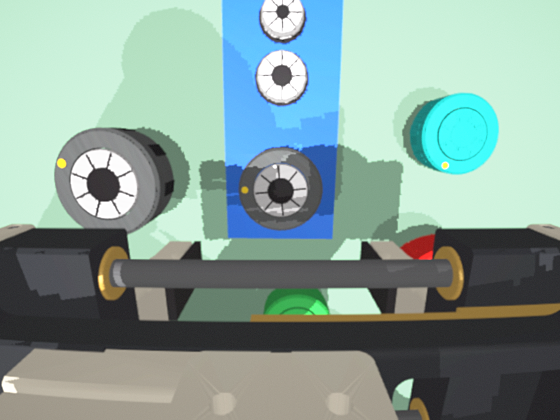

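View pics/w4z.png

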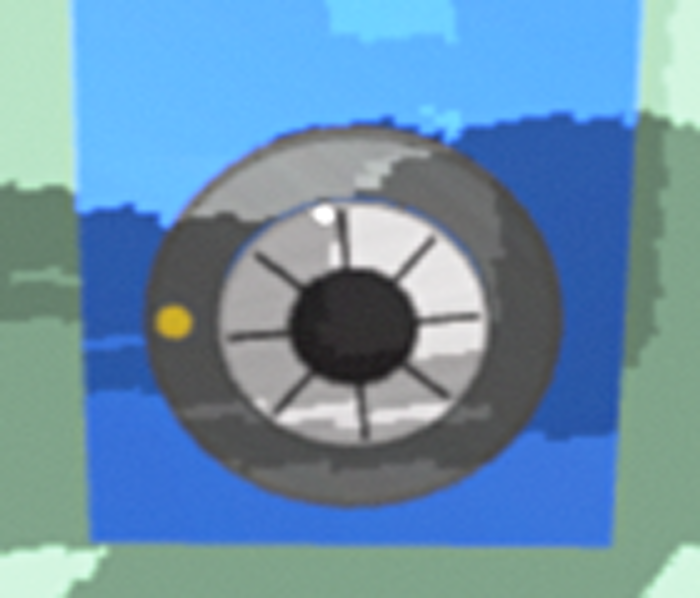

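Run:
```python
from h import *
import pickle
c=pickle.load(open("w4.pkl","rb"))
f=lambda u,v:(210+u/5-.4,120+v/4.6-.4)
a=onz(c,f(354.5,323),.063);b=onz(c,f(353.5,317),.062);print(a,b)
yd=np.array([np.sin(np.radians(99.78)),np.cos(np.radians(99.78))]);print(yd)
n=(a+b)[:2]/2-.0015*yd;print("nut",n)
plan([n[0],n[1],.075],5,0.0,ramp=False)
```

```text
[0.50861732 0.17872893 0.063     ] [0.50945303 0.17873961 0.062     ]
[ 0.98546725 -0.16986552]
nut [0.50755698 0.17898907]
0.0113,0.0051,-0.0001,0,0.0113,0.0051,-0.0001,0,0.0113,0.0051,-0.0001,0,0.0113,0.0051,-0.0001,0,0.0113,0.0051,-0.0001,0
max [0.0113 0.0051 0.0001 0.    ]
```

Emit:
play_rows(series=[0.0113, 0.0051, -0.0001, 0, 0.0113, 0.0051, -0.0001, 0, 0.0113, 0.0051, -0.0001, 0, 0.0113, 0.0051, -0.0001, 0, 0.0113, 0.0051, -0.0001, 0])

```text
time_s: 6.47
tcp_pos: [0.5079, 0.1777, 0.0733]
eef_rot: [-42.3, 89.9, -142.2]
contact_force: [-0.4, 0.5, 0.5]
gripper_width: 0.0875
```

Emit:
play_rows(series=[0.009, 0, 0, 0, 0.009, 0, 0, 0, 0.009, 0, 0, 0, 0.007, 0, 0, 0, 0, 0, 0, 0])

```text
time_s: 6.88
tcp_pos: [0.5066, 0.1781, 0.0392]
eef_rot: [-45.5, 89.9, -145.3]
contact_force: [-0.6, -0.4, 0.1]
gripper_width: 0.0873
```

Run:
```python
from h import *
capture("wrist");capture("top");rep(get_state());c=capture("scene");cv2.imwrite("pics/s5.png",cv2.resize(c["img"][130:290,220:460],None,fx=3.3,fy=3.3,interpolation=2))
```

```text
t 6.98 tcp [0.5074 0.1787 0.0408] zyaw -99.77 tilt [-2.e-04 -3.e-04 -1.e+00] F [-0.39  0.07  0.57] M [-0.09  0.08 -0.02] w 0.0875 j [ 40.3  19.1 -29.6   0.  -41.3  39.9]
```

View pics/s5.png

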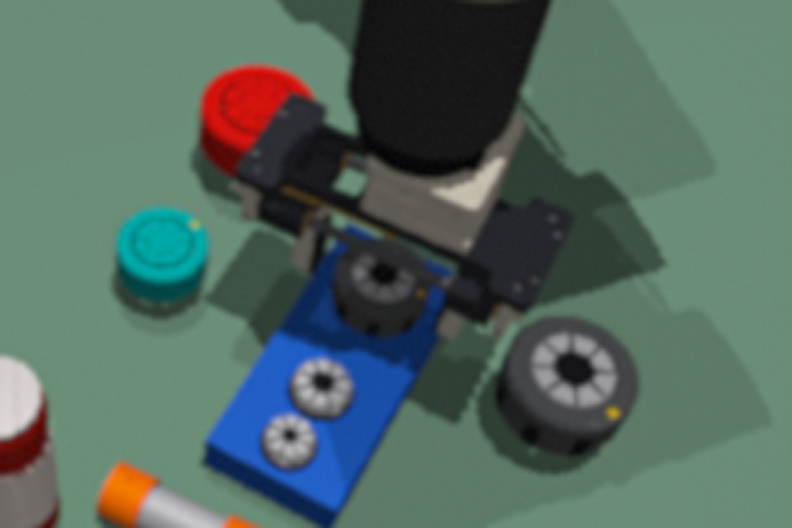

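Emit:
play_rows(series=[0.0015, 0, 0, 0, 0, 0, 0, 0, 0, 0, 0, 0, 0, 0, 0, 0, 0, 0, 0, 0], jaw=0, squeeze=40)

```text
time_s: 7.45
tcp_pos: [0.5077, 0.1788, 0.0397]
eef_rot: [138.5, 90.0, 38.7]
contact_force: [-0.7, 1.3, 1.0]
gripper_width: 0.0628
```

Emit:
play_rows(series=[0, 0, 0, 0, 0, 0, 0, 0, 0, 0, 0, 0, 0, 0, 0, 0, 0, 0, 0, 0])

```text
time_s: 7.87
tcp_pos: [0.5077, 0.1788, 0.0397]
eef_rot: [136.7, 90.0, 36.9]
contact_force: [-1.0, 0.2, 4.7]
gripper_width: 0.063
```

Run:
```python
from h import *
rep(get_state())
```

```text
t 7.87 tcp [0.5077 0.1788 0.0397] zyaw -99.78 tilt [ 5.e-04  4.e-04 -1.e+00] F [-1.05  0.24  4.73] M [ 0.38  0.59 -0.  ] w 0.063 j [ 40.3  19.2 -29.7   0.  -41.1  39.9]
```

Emit:
play_rows(series=[-0.003, 0, 0, 0, -0.007, 0, 0, 0, -0.012, 0, 0, 0, -0.015, 0, 0, 0, -0.015, 0, 0, 0])

```text
time_s: 8.28
tcp_pos: [0.5067, 0.1779, 0.0914]
eef_rot: [-46.8, 89.9, -146.6]
contact_force: [0.4, 0.4, -5.3]
gripper_width: 0.0637
```

Run:
```python
from h import *
capture("wrist");rep(get_state());c=capture("scene");cv2.imwrite("pics/s6.png",cv2.resize(c["img"][110:270,220:460],None,fx=3.3,fy=3.3,interpolation=2))
c=capture("wrist");cv2.imwrite("pics/w6.png",c["img"]);rep(get_state())
```

```text
t 8.33 tcp [0.5084 0.1788 0.0946] zyaw -99.77 tilt [ 2.1e-03  9.0e-04 -1.0e+00] F [ 0.79  1.15 -2.44] M [ 0.12 -0.17  0.02] w 0.063 j [ 40.3  15.  -26.5   0.1 -48.3  39.9]
t 8.43 tcp [0.5077 0.1788 0.092 ] zyaw -99.81 tilt [ 0.0012  0.0012 -1.    ] F [-0.76  0.32 -4.6 ] M [-0.08  0.19  0.02] w 0.0633 j [ 40.3  15.1 -26.7  -0.  -48.   39.9]
```

View pics/s6.png

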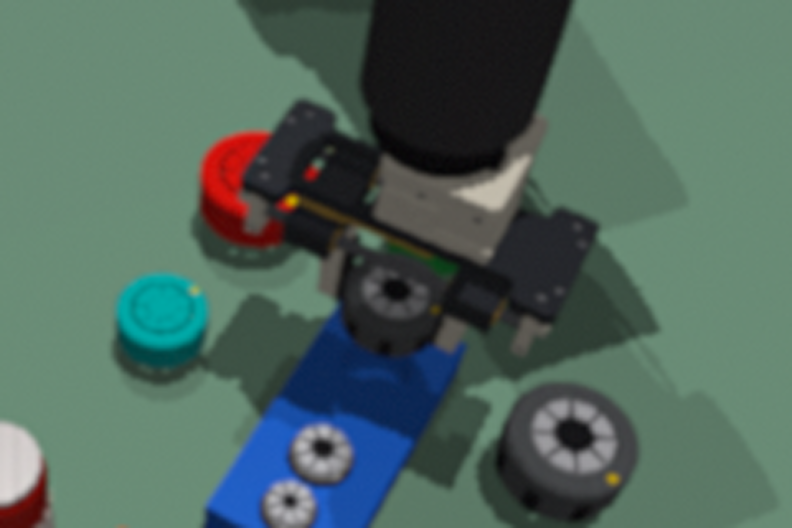

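View pics/w6.png

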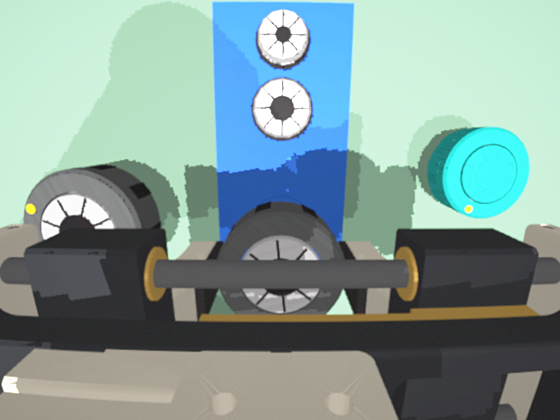

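Run:
```python
from h import *
c=capture("wrist");s=get_state();r=R(s)
z=cv2.resize(c["img"][190:335,190:370],None,fx=4,fy=4,interpolation=2)
th=np.linspace(0,6.283,120)
for y,col in((-.003,(255,0,0)),(0,(0,255,0)),(.003,(0,0,255))):
  for rad,x in((.0203,-.0235),(.032,-.0225)):
    P=s["tcp_pos"]+(r@np.c_[0*th+x,y+rad*np.cos(th),rad*np.sin(th)].T).T
    q=(proj(c,P)-[189.6,189.6])*4
    cv2.polylines(z,[q.round().astype(int)],True,col,1)
cv2.imwrite("pics/w7o.png",z)
```

```text
(no output)
```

View pics/w7o.png

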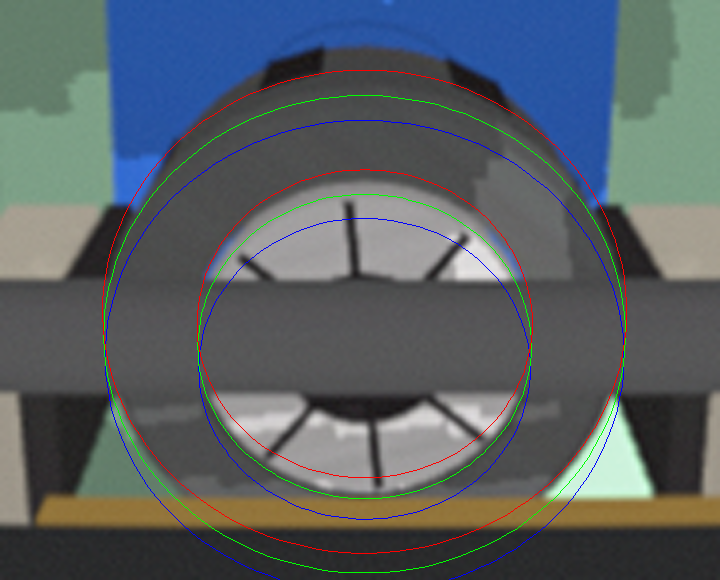

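Run:
```python
from h import *
s=get_state();plan([.51,-.01,.222],10,.72);
s["tcp_pos"]=np.array([.51,-.01,.222]);s["eef_rot"]=None
import h
h.yaw=lambda s:-99.8-np.degrees(.72)
h.plan([.5163,-.2321,.222],10,1.417-.72,s=s)
```

```text
-0.0073,0.0019,0.0103,0.04,-0.0145,0.0047,0.0204,0.08,-0.0145,0.0063,0.02,0.08,-0.0145,0.0079,0.0194,0.08,-0.0145,0.0094,0.0187,0.08
-0.0145,0.0109,0.0179,0.08,-0.0145,0.0123,0.017,0.08,-0.0145,0.0136,0.0159,0.08,-0.0145,0.0148,0.0148,0.08,-0.0073,0.008,0.0068,0.04
max [0.0145 0.0148 0.0204 0.08  ]
-0,0.0098,0.0075,0.0387,-0,0.0202,0.0142,0.0774,-0,0.0212,0.0126,0.0774,-0,0.0221,0.0109,0.0774,-0,0.0229,0.0092,0.0774
-0,0.0236,0.0074,0.0774,-0,0.0241,0.0055,0.0774,-0,0.0244,0.0036,0.0774,-0,0.0246,0.0017,0.0774,-0,0.0123,-0.0001,0.0387
max [0.     0.0246 0.0142 0.0774]
```

Emit:
play_rows(series=[-0.0073, 0.0019, 0.0103, 0.04, -0.0145, 0.0047, 0.0204, 0.08, -0.0145, 0.0063, 0.02, 0.08, -0.0145, 0.0079, 0.0194, 0.08, -0.0145, 0.0094, 0.0187, 0.08])

```text
time_s: 8.9
tcp_pos: [0.5079, 0.0827, 0.1562]
eef_rot: [-35.1, 89.9, -155.8]
contact_force: [0.9, 0.7, -3.4]
gripper_width: 0.0629
```

Emit:
play_rows(series=[-0.0145, 0.0109, 0.0179, 0.08, -0.0145, 0.0123, 0.017, 0.08, -0.0145, 0.0136, 0.0159, 0.08, -0.0145, 0.0148, 0.0148, 0.08, -0.0073, 0.008, 0.0068, 0.04])

```text
time_s: 9.32
tcp_pos: [0.5099, -0.0122, 0.2228]
eef_rot: [24.4, 90.0, -117.0]
contact_force: [0.4, -0.2, -4.6]
gripper_width: 0.0626
```

Emit:
play_rows(series=[0, 0.0098, 0.0075, 0.0387, 0, 0.0202, 0.0142, 0.0774, 0, 0.0212, 0.0126, 0.0774, 0, 0.0221, 0.0109, 0.0774, 0, 0.0229, 0.0092, 0.0774])

```text
time_s: 9.73
tcp_pos: [0.5126, -0.1219, 0.2203]
eef_rot: [-26.1, 89.9, 172.7]
contact_force: [0.5, 0.5, -4.3]
gripper_width: 0.0631
```

Emit:
play_rows(series=[0, 0.0236, 0.0074, 0.0774, 0, 0.0241, 0.0055, 0.0774, 0, 0.0244, 0.0036, 0.0774, 0, 0.0246, 0.0017, 0.0774, 0, 0.0123, -0.0001, 0.0387])

```text
time_s: 10.15
tcp_pos: [0.5159, -0.234, 0.22]
eef_rot: [-5.9, 89.8, 172.8]
contact_force: [0.5, 0.7, -4.1]
gripper_width: 0.0627
```

Emit:
play_rows(series=[0, 0, 0, 0, 0, 0, 0, 0, 0, 0, 0, 0, 0, 0, 0, 0, 0, 0, 0, 0])

```text
time_s: 10.57
tcp_pos: [0.5168, -0.2311, 0.2219]
eef_rot: [-91.2, 90.0, 87.9]
contact_force: [-0.6, -0.9, -4.9]
gripper_width: 0.0629
```

```bash
cat >> h.py <<'E'
def avg(n=5):
    S=[]
    for i in range(n): capture("top" if i else "wrist");S.append(get_state())
    print("AVG tcp",np.mean([s["tcp_pos"] for s in S],0).round(4),"F",np.mean([s["contact_force"] for s in S],0).round(2),"M",np.mean([s["moment"] for s in S],0).round(3),"w",np.mean([s["gripper_width"] for s in S]).round(4)); rep(S[-1]); return S[-1]
E
python3 - <<'E'
from h import *
avg(5)
c=capture("scene");cv2.imwrite("pics/s8.png",cv2.resize(c["img"][50:210,60:260],None,fx=3.7,fy=3.7,interpolation=2))
E
```

```text
AVG tcp [ 0.5169 -0.2314  0.2221] F [ 0.21 -0.09 -4.24] M [0.018 0.08  0.001] w 0.0629
t 10.82 tcp [ 0.5169 -0.2316  0.2221] zyaw 179.09 tilt [ 3.e-04  0.e+00 -1.e+00] F [ 0.21 -0.02 -4.07] M [ 0.    0.05 -0.05] w 0.0627 j [ -4.3  10.5 -13.7  -0.  -65.8   3.4]
```

View pics/s8.png

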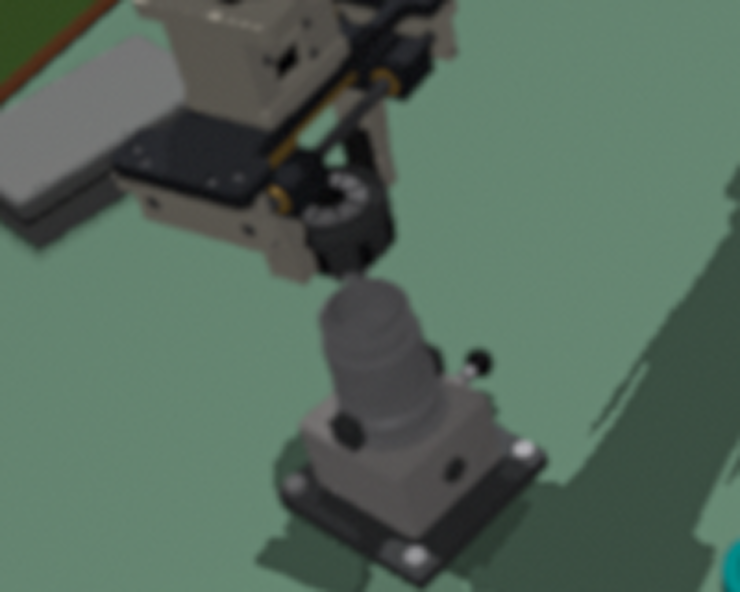

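Emit:
play_rows(series=[0.01, 0.0007, 0.0006, 0, 0.011, 0, 0, 0, 0.011, 0, 0, 0, 0.011, 0, 0, 0, 0.008, 0, 0, 0])

```text
time_s: 11.28
tcp_pos: [0.5152, -0.2325, 0.1687]
eef_rot: [-11.8, 89.9, 167.2]
contact_force: [-0.1, -0.7, -4.4]
gripper_width: 0.0629
```

Run:
```python
from h import *
avg(3)
```

```text
AVG tcp [ 0.515  -0.2324  0.1686] F [-0.33  0.76 -4.56] M [0.04  0.193 0.   ] w 0.063
t 11.43 tcp [ 0.5156 -0.2326  0.1698] zyaw 179.04 tilt [-2.3e-03  2.0e-04 -1.0e+00] F [ 0.32  0.71 -3.74] M [-0.    0.08  0.01] w 0.063 j [ -4.5  12.9 -17.8   0.  -59.3   3.5]
```

Emit:
play_rows(series=[0.001, 0, 0, 0, 0.001, 0, 0, 0, 0.001, 0, 0, 0, 0.001, 0, 0, 0, 0.001, 0, 0, 0])

```text
time_s: 11.85
tcp_pos: [0.5163, -0.2326, 0.1662]
eef_rot: [176.3, 90.0, -4.6]
contact_force: [-0.8, 1.0, -4.9]
gripper_width: 0.0636
```

Emit:
play_rows(series=[0.001, 0, 0, 0, 0.001, 0, 0, 0, 0.001, 0, 0, 0, 0, 0, 0, 0, 0, 0, 0, 0])

```text
time_s: 12.27
tcp_pos: [0.5161, -0.2326, 0.1629]
eef_rot: [-4.9, 90.0, 174.2]
contact_force: [0.1, 0.3, -3.7]
gripper_width: 0.0627
```

Run:
```python
from h import *
avg(3)
```

```text
AVG tcp [ 0.5162 -0.2326  0.163 ] F [ 0.04  0.01 -4.6 ] M [ 0.032  0.102 -0.004] w 0.0629
t 12.42 tcp [ 0.5162 -0.2327  0.163 ] zyaw 179.05 tilt [ 1.e-04 -0.e+00 -1.e+00] F [-0.24 -0.15 -4.44] M [0.07 0.09 0.01] w 0.0629 j [ -4.5  13.3 -18.4   0.  -58.3   3.5]
```

Still free at TCP z = 0.163. I'll keep feeling downward.

Emit:
play_rows(series=[0.001, 0, 0, 0, 0.0005, 0, 0, 0, 0.0005, 0, 0, 0, 0.0005, 0, 0, 0, 0, 0, 0, 0])

```text
time_s: 12.83
tcp_pos: [0.516, -0.2326, 0.1603]
eef_rot: [-15.2, 90.0, 163.9]
contact_force: [-0.1, 0.7, -3.5]
gripper_width: 0.0629
```

Emit:
play_rows(series=[0.0005, 0, 0, 0, 0.0005, 0, 0, 0, 0.0005, 0, 0, 0, 0, 0, 0, 0, 0, 0, 0, 0])

```text
time_s: 13.25
tcp_pos: [0.516, -0.2325, 0.1589]
eef_rot: [-34.5, 90.0, 144.5]
contact_force: [-1.1, 0.4, -4.2]
gripper_width: 0.063
```

Run:
```python
from h import *
avg(3)
```

```text
AVG tcp [ 0.516  -0.2325  0.1588] F [-0.3   0.79 -4.14] M [0.484 0.328 0.003] w 0.063
t 13.4 tcp [ 0.516  -0.2325  0.1588] zyaw 179.04 tilt [-4.e-04  2.e-04 -1.e+00] F [-0.44  1.14 -3.47] M [0.49 0.35 0.01] w 0.0632 j [ -4.5  13.5 -18.7  -0.  -57.8   3.5]
```

Emit:
play_rows(series=[0.0005, 0, 0, 0, 0, 0, 0, 0, 0.0005, 0, 0, 0, 0, 0, 0, 0, 0, 0, 0, 0])

```text
time_s: 13.82
tcp_pos: [0.5159, -0.2325, 0.1578]
eef_rot: [-24.5, 90.0, 154.5]
contact_force: [-1.5, 1.6, -4.0]
gripper_width: 0.0629
```

Run:
```python
from h import *
avg(3)
```

```text
AVG tcp [ 0.5159 -0.2325  0.1578] F [-1.44  2.47 -4.48] M [0.811 0.778 0.029] w 0.0628
t 13.97 tcp [ 0.5159 -0.2325  0.1578] zyaw 179.04 tilt [-5.e-04  2.e-04 -1.e+00] F [-0.78  3.19 -4.57] M [0.81 0.74 0.05] w 0.0629 j [ -4.5  13.5 -18.8  -0.  -57.7   3.5]
```

Emit:
play_rows(series=[0, -0.0004, 0.0003, 0, 0, -0.0004, 0.0003, 0, 0, 0, 0, 0, 0, 0, 0, 0, 0, 0, 0, 0])

```text
time_s: 14.38
tcp_pos: [0.5158, -0.232, 0.1581]
eef_rot: [157.4, 90.0, -23.5]
contact_force: [1.1, -0.8, -3.7]
gripper_width: 0.0628
```

Run:
```python
from h import *
avg(3)
```

```text
AVG tcp [ 0.5157 -0.2319  0.1581] F [-0.48 -0.32 -4.45] M [0.035 0.108 0.003] w 0.0631
t 14.53 tcp [ 0.5157 -0.2319  0.158 ] zyaw 179.04 tilt [ 2.e-04 -1.e-04 -1.e+00] F [-1.02 -0.34 -4.58] M [0.04 0.13 0.01] w 0.0631 j [ -4.4  13.5 -18.9   0.  -57.7   3.4]
```

Emit:
play_rows(series=[0.0005, 0, 0, 0, 0, 0, 0, 0, 0.0005, 0, 0, 0, 0, 0, 0, 0, 0, 0, 0, 0])

```text
time_s: 14.95
tcp_pos: [0.5158, -0.2319, 0.1574]
eef_rot: [152.7, 90.0, -28.3]
contact_force: [-1.2, -0.6, 0.8]
gripper_width: 0.0627
```

Run:
```python
from h import *
avg(3)
```

```text
AVG tcp [ 0.5158 -0.2319  0.1574] F [-1.26  0.7   1.52] M [ 0.174  0.552 -0.005] w 0.0627
t 15.1 tcp [ 0.5158 -0.2319  0.1574] zyaw 179.05 tilt [ 6.e-04 -3.e-04 -1.e+00] F [-1.52  1.22  2.56] M [0.21 0.57 0.02] w 0.0629 j [ -4.4  13.5 -18.9   0.  -57.6   3.4]
```

Emit:
play_rows(series=[0, 0, 0, 0, 0, 0, 0, 0, 0, 0, 0, 0, 0, 0, 0, 0, 0, 0, 0, 0], jaw=88)

```text
time_s: 15.52
tcp_pos: [0.5156, -0.2318, 0.1569]
eef_rot: [167.4, 90.0, -13.6]
contact_force: [0.2, 0.5, -0.3]
gripper_width: 0.0768
```

Emit:
play_rows(series=[0, 0, 0, 0.06, 0, 0, 0, 0.12, 0, 0, 0, 0.12, 0, 0, 0, 0.12, 0, 0, 0, 0.12])

```text
time_s: 15.93
tcp_pos: [0.5156, -0.2318, 0.1569]
eef_rot: [-18.7, 90.0, 129.1]
contact_force: [-0.5, -0.1, 0.2]
gripper_width: 0.0772
```

Emit:
play_rows(series=[0, 0, 0, 0.12, 0, 0, 0, 0.06, 0, 0, 0, 0, 0, 0, 0, 0, 0, 0, 0, 0])

```text
time_s: 16.35
tcp_pos: [0.5156, -0.2318, 0.157]
eef_rot: [172.4, 90.0, -49.7]
contact_force: [-0.2, 0.7, 0.4]
gripper_width: 0.0775
```

Run:
```python
from h import *
avg(4)
c=capture("wrist");cv2.imwrite("pics/w9.png",c["img"])
c=capture("scene");cv2.imwrite("pics/s9.png",cv2.resize(c["img"][70:210,90:250],None,fx=4.2,fy=4.2,interpolation=2))
```

```text
AVG tcp [ 0.5156 -0.2318  0.157 ] F [0.01 0.21 0.29] M [ 0.045  0.058 -0.019] w 0.0771
t 16.55 tcp [ 0.5156 -0.2318  0.1569] zyaw 137.84 tilt [-0. -0. -1.] F [-0.12 -0.3   0.06] M [ 0.04  0.08 -0.07] w 0.0771 j [ -4.4  13.5 -18.9   0.  -57.5 -37.8]
```

View pics/w9.png

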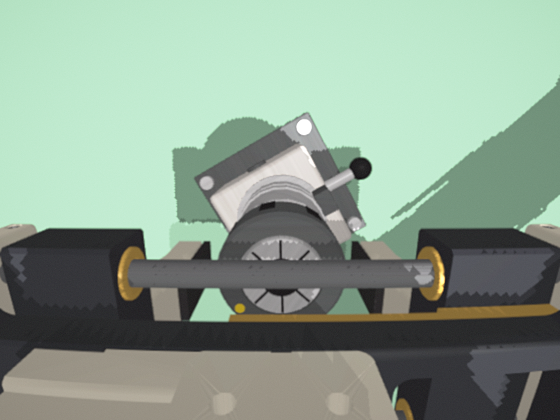

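View pics/s9.png

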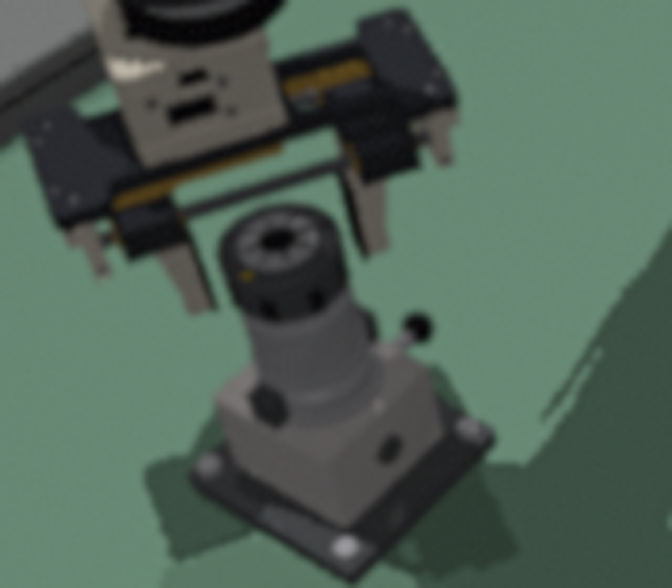

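Emit:
play_rows(series=[0, 0, 0, 0, 0, 0, 0, 0, 0, 0, 0, 0, 0, 0, 0, 0, 0, 0, 0, 0], jaw=0, squeeze=40)

```text
time_s: 17.07
tcp_pos: [0.5155, -0.2318, 0.157]
eef_rot: [8.6, 90.0, 146.4]
contact_force: [-0.4, -0.6, 0.1]
gripper_width: 0.0632
```

Emit:
play_rows(series=[0.0002, 0, 0, 0, 0.0002, 0, 0, 0, 0.0001, 0, 0, 0, 0, 0, 0, 0, 0, 0, 0, 0])

```text
time_s: 17.48
tcp_pos: [0.5156, -0.2318, 0.1569]
eef_rot: [-165.4, 90.0, -27.6]
contact_force: [-1.2, 1.5, 5.0]
gripper_width: 0.0633
```

Run:
```python
from h import *
avg(4)
```

```text
AVG tcp [ 0.5155 -0.2318  0.1569] F [-1.75  1.7   4.89] M [0.715 0.833 0.009] w 0.0629
t 17.68 tcp [ 0.5155 -0.2318  0.1569] zyaw 137.8 tilt [ 2.e-04 -1.e-04 -1.e+00] F [-1.38  1.75  5.32] M [ 0.72  0.8  -0.03] w 0.0632 j [ -4.4  13.5 -19.    0.  -57.5 -37.8]
```

Emit:
play_rows(series=[0, 0, 0, -0.06, -0.0001, 0, 0, -0.1, -0.0001, 0, 0, -0.1, -0.0001, 0, 0, -0.1, -0.0001, 0, 0, -0.1])

```text
time_s: 18.1
tcp_pos: [0.5159, -0.2317, 0.1575]
eef_rot: [-169.9, 89.9, -5.5]
contact_force: [-1.1, 1.7, 5.9]
gripper_width: 0.0627
```

Run:
```python
from h import *
rep(get_state())
```

```text
t 18.1 tcp [ 0.5159 -0.2317  0.1575] zyaw 164.44 tilt [ 9.e-04 -1.e-04 -1.e+00] F [-1.15  1.74  5.95] M [ 0.98  0.71 -0.06] w 0.0627 j [ -4.4  13.5 -18.9   0.  -57.6 -11.2]
```

Emit:
play_rows(series=[-0.0001, 0, 0, -0.12, -0.0002, 0, 0, -0.12, -0.0001, 0, 0, -0.12, -0.0002, 0, 0, -0.12, -0.0001, 0, 0, -0.12])

```text
time_s: 18.52
tcp_pos: [0.516, -0.2318, 0.1583]
eef_rot: [150.4, 89.9, -10.7]
contact_force: [-1.8, 1.8, 6.9]
gripper_width: 0.0631
```

Emit:
play_rows(series=[-0.0001, 0, 0, -0.12, -0.0002, 0, 0, -0.12, -0.0001, 0, 0, -0.12, -0.0002, 0, 0, -0.12, -0.0001, 0, 0, -0.12])

```text
time_s: 18.93
tcp_pos: [0.516, -0.232, 0.1591]
eef_rot: [105.3, 89.9, -21.5]
contact_force: [-1.1, 1.2, 5.9]
gripper_width: 0.0627
```

Run:
```python
from h import *
avg(3)
```

```text
AVG tcp [ 0.5161 -0.2321  0.159 ] F [-0.04 -1.25  4.8 ] M [-0.331  0.347  0.023] w 0.0628
t 19.08 tcp [ 0.5162 -0.2322  0.159 ] zyaw -127.07 tilt [ 1.5e-03 -9.0e-04 -1.0e+00] F [-0.25 -1.73  5.37] M [-0.31  0.37  0.02] w 0.0626 j [ -4.4  13.4 -18.8   0.1 -57.7  57.3]
```

Emit:
play_rows(series=[-0.0001, 0, 0, -0.12, -0.0002, 0, 0, -0.12, -0.0001, 0, 0, -0.12, -0.0002, 0, 0, -0.12, -0.0001, 0, 0, -0.12])

```text
time_s: 19.5
tcp_pos: [0.5163, -0.232, 0.1598]
eef_rot: [74.7, 89.9, -17.8]
contact_force: [-0.4, 1.0, 5.7]
gripper_width: 0.063
```

Run:
```python
from h import *
rep(get_state())
```

```text
t 19.5 tcp [ 0.5163 -0.232   0.1598] zyaw -92.49 tilt [ 1.7e-03 -5.0e-04 -1.0e+00] F [-0.37  0.97  5.74] M [ 0.1   0.32 -0.13] w 0.063 j [ -4.4  13.4 -18.7   0.  -57.8  91.9]
```

Emit:
play_rows(series=[-0.0001, 0, 0, -0.08, -0.0001, 0, 0, -0.08, -0.0001, 0, 0, -0.08, -0.0001, 0, 0, -0.08, -0.0001, 0, 0, -0.08])

```text
time_s: 19.92
tcp_pos: [0.5163, -0.232, 0.1602]
eef_rot: [52.5, 89.9, -17.2]
contact_force: [0.0, 0.6, 5.7]
gripper_width: 0.0628
```

Run:
```python
from h import *
rep(get_state())
```

```text
t 19.92 tcp [ 0.5163 -0.232   0.1602] zyaw -69.69 tilt [ 1.7e-03 -5.0e-04 -1.0e+00] F [0.04 0.57 5.66] M [ 0.1   0.27 -0.07] w 0.0628 j [ -4.4  13.3 -18.7   0.  -57.9 114.7]
```

Emit:
play_rows(series=[-0.0001, 0, 0, -0.06, -0.0001, 0, 0, -0.06, -0.0001, 0, 0, -0.06, 0, 0, 0, -0.06, -0.0001, 0, 0, -0.06])

```text
time_s: 20.33
tcp_pos: [0.516, -0.2319, 0.16]
eef_rot: [43.0, 89.9, -9.6]
contact_force: [0.1, 0.4, -0.6]
gripper_width: 0.0626
```

Run:
```python
from h import *
rep(get_state())
```

```text
t 20.33 tcp [ 0.516  -0.2319  0.16  ] zyaw -52.56 tilt [ 9.e-04 -2.e-04 -1.e+00] F [ 0.15  0.35 -0.64] M [-0.41 -0.23 -0.01] w 0.0626 j [ -4.4  13.4 -18.7   0.  -57.9 131.8]
```

Emit:
play_rows(series=[0, 0, 0, -0.04, 0, 0, 0, -0.04, 0, 0, 0, -0.03, 0, 0, 0, 0, 0, 0, 0, 0])

```text
time_s: 20.75
tcp_pos: [0.5149, -0.2316, 0.1589]
eef_rot: [-155.4, 89.9, 158.1]
contact_force: [-0.1, 0.5, -3.3]
gripper_width: 0.0632
```

Run:
```python
from h import *
avg(3)
```

```text
AVG tcp [ 0.5152 -0.2317  0.1592] F [-0.08 -0.23 -3.91] M [-0.153  0.086 -0.023] w 0.0628
t 20.9 tcp [ 0.5153 -0.2317  0.1594] zyaw -46.4 tilt [-7.e-04  3.e-04 -1.e+00] F [-0.14 -0.44 -4.15] M [-0.15  0.1  -0.03] w 0.0625 j [ -4.4  13.4 -18.8  -0.  -57.9 138. ]
```

The load is gone, so the nut came off its crest. I'll lower it to confirm the 4 mm step.

Emit:
play_rows(series=[0.0006, 0, 0, 0, 0.0006, 0, 0, 0, 0.0006, 0, 0, 0, 0.0006, 0, 0, 0, 0, 0, 0, 0])

```text
time_s: 21.32
tcp_pos: [0.5155, -0.2318, 0.1573]
eef_rot: [-156.1, 90.0, 157.6]
contact_force: [0.9, 0.3, -4.5]
gripper_width: 0.0631
```

Run:
```python
from h import *
avg(2)
```

```text
AVG tcp [ 0.5155 -0.2318  0.1574] F [-0.52 -0.18 -4.12] M [-0.125  0.119 -0.005] w 0.063
t 21.42 tcp [ 0.5156 -0.2318  0.1574] zyaw -46.31 tilt [-0. -0. -1.] F [-1.12 -0.18 -3.96] M [-0.1   0.12  0.02] w 0.0631 j [ -4.4  13.5 -18.9   0.  -57.6 138.1]
```

Emit:
play_rows(series=[0.0005, 0, 0, 0, 0, 0, 0, 0, 0.0004, 0, 0, 0, 0, 0, 0, 0, 0, 0, 0, 0])

```text
time_s: 21.83
tcp_pos: [0.5157, -0.2318, 0.1569]
eef_rot: [32.6, 90.0, -13.7]
contact_force: [-0.3, 0.6, -1.3]
gripper_width: 0.063
```

Run:
```python
from h import *
avg(2)
```

```text
AVG tcp [ 0.5157 -0.2318  0.1569] F [-1.04  1.42 -0.05] M [0.353 0.402 0.016] w 0.063
t 21.93 tcp [ 0.5157 -0.2318  0.1569] zyaw -46.3 tilt [ 5.e-04 -1.e-04 -1.e+00] F [-1.3   1.79 -0.26] M [0.38 0.43 0.02] w 0.0628 j [ -4.4  13.5 -19.    0.  -57.5 138.1]
```

Emit:
play_rows(series=[0.0003, 0, 0, 0.05, 0.0001, 0, 0, 0.1, 0.0001, 0, 0, 0.1, 0.0001, 0, 0, 0.1, 0.0001, 0, 0, 0.1])

```text
time_s: 22.35
tcp_pos: [0.5161, -0.232, 0.1563]
eef_rot: [48.9, 89.9, -23.5]
contact_force: [-0.3, 0.6, 0.3]
gripper_width: 0.063
```

Run:
```python
from h import *
avg(2)
```

```text
AVG tcp [ 0.516  -0.232   0.1563] F [-1.09  0.66  1.39] M [ 0.188  0.472 -0.065] w 0.0629
t 22.45 tcp [ 0.5159 -0.232   0.1563] zyaw -72.19 tilt [ 7.e-04 -4.e-04 -1.e+00] F [-1.6   0.48  1.92] M [ 0.11  0.46 -0.06] w 0.0628 j [ -4.4  13.5 -19.    0.  -57.4 112.2]
```

Emit:
play_rows(series=[0.0002, 0, 0, 0.12, 0.0001, 0, 0, 0.12, 0.0002, 0, 0, 0.12, 0.0001, 0, 0, 0.12, 0.0002, 0, 0, 0.12])

```text
time_s: 22.87
tcp_pos: [0.5162, -0.2322, 0.1556]
eef_rot: [76.1, 89.9, -30.5]
contact_force: [0.8, -1.1, -0.0]
gripper_width: 0.0627
```

Run:
```python
from h import *
avg(2)
```

```text
AVG tcp [ 0.516  -0.2321  0.1555] F [-0.61  1.09  2.28] M [ 0.104  0.496 -0.108] w 0.063
t 22.97 tcp [ 0.5159 -0.2321  0.1555] zyaw -106.4 tilt [ 8.e-04 -5.e-04 -1.e+00] F [-0.44  1.36  2.46] M [ 0.11  0.53 -0.08] w 0.0629 j [ -4.4  13.6 -19.    0.  -57.3  78. ]
```

Emit:
play_rows(series=[0.0002, 0, 0, 0.12, 0.0001, 0, 0, 0.12, 0.0002, 0, 0, 0.12, 0.0001, 0, 0, 0.12, 0.0002, 0, 0, 0.12])

```text
time_s: 23.38
tcp_pos: [0.516, -0.2322, 0.1548]
eef_rot: [99.8, 89.9, -40.9]
contact_force: [-0.1, -1.6, 2.4]
gripper_width: 0.0628
```

Emit:
play_rows(series=[0.0001, 0, 0, 0.12, 0.0002, 0, 0, 0.12, 0.0001, 0, 0, 0.12, 0.0002, 0, 0, 0.12, 0.0001, 0, 0, 0.12])

```text
time_s: 23.8
tcp_pos: [0.5157, -0.2322, 0.154]
eef_rot: [114.8, 90.0, -60.3]
contact_force: [-1.0, -1.4, 0.4]
gripper_width: 0.0631
```

Run:
```python
from h import *
avg(2)
```

```text
AVG tcp [ 0.5157 -0.2321  0.154 ] F [-0.22  0.71  2.9 ] M [ 0.475  0.426 -0.071] w 0.0626
t 23.9 tcp [ 0.5158 -0.232   0.154 ] zyaw -175.01 tilt [ 6.e-04 -3.e-04 -1.e+00] F [-0.01  0.91  3.26] M [ 0.47  0.48 -0.07] w 0.0628 j [ -4.4  13.7 -19.2   0.  -57.1   9.4]
```

Emit:
play_rows(series=[0.0002, 0, 0, 0.12, 0.0001, 0, 0, 0.12, 0.0002, 0, 0, 0.12, 0.0001, 0, 0, 0.12, 0.0002, 0, 0, 0.12])

```text
time_s: 24.32
tcp_pos: [0.5156, -0.2321, 0.1532]
eef_rot: [150.1, 90.0, -59.2]
contact_force: [-1.3, -0.3, 4.7]
gripper_width: 0.0631
```

Run:
```python
from h import *
avg(2)
c=capture("scene");cv2.imwrite("pics/s10.png",cv2.resize(c["img"][70:210,90:250],None,fx=4.2,fy=4.2,interpolation=2))
```

```text
AVG tcp [ 0.5157 -0.232   0.1532] F [-0.65  0.72  4.06] M [ 0.463  0.427 -0.053] w 0.0632
t 24.42 tcp [ 0.5157 -0.2319  0.1532] zyaw 150.71 tilt [ 6.e-04 -2.e-04 -1.e+00] F [0.03 0.95 4.15] M [ 0.47  0.48 -0.03] w 0.0632 j [ -4.4  13.7 -19.2   0.  -57.  -24.9]
```

View pics/s10.png

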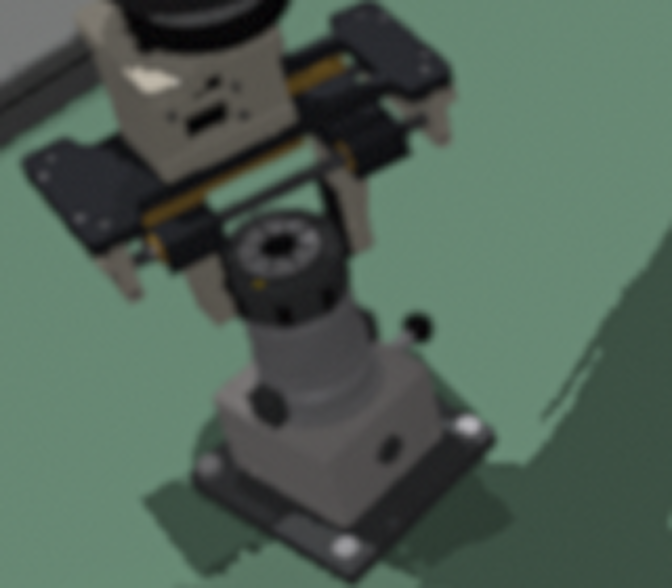

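Emit:
play_rows(series=[0.0001, 0, 0, 0.1, 0.0001, 0, 0, 0.1, 0.0002, 0, 0, 0.1, 0.0001, 0, 0, 0.1, 0.0001, 0, 0, 0.1], squeeze=60)

```text
time_s: 24.88
tcp_pos: [0.5158, -0.2318, 0.1526]
eef_rot: [-134.3, 90.0, -12.2]
contact_force: [-0.4, 1.4, 3.3]
gripper_width: 0.0627
```

Run:
```python
from h import *
avg(2)
```

```text
AVG tcp [ 0.5159 -0.2318  0.1526] F [-1.5   0.96  5.55] M [ 0.34   0.42  -0.092] w 0.0626
t 24.98 tcp [ 0.5159 -0.2318  0.1526] zyaw 122.09 tilt [ 8.e-04 -1.e-04 -1.e+00] F [-1.48  0.36  5.36] M [ 0.42  0.41 -0.12] w 0.0627 j [ -4.4  13.7 -19.3   0.  -56.9 -53.5]
```

Emit:
play_rows(series=[0.0001, 0, 0, 0.06, 0.0001, 0, 0, 0.06, 0, 0, 0, 0.06, 0, 0, 0, 0.06, 0, 0, 0, 0.06])

```text
time_s: 25.4
tcp_pos: [0.5159, -0.2318, 0.1523]
eef_rot: [-117.3, 90.0, -12.3]
contact_force: [-0.9, -0.2, 3.2]
gripper_width: 0.0625
```

Run:
```python
from h import *
avg(2)
```

```text
AVG tcp [ 0.5158 -0.2318  0.1522] F [-0.59  0.37  4.01] M [ 0.196  0.318 -0.072] w 0.0629
t 25.5 tcp [ 0.5158 -0.2318  0.1522] zyaw 104.96 tilt [ 6.e-04 -1.e-04 -1.e+00] F [-0.36  0.34  3.56] M [ 0.2   0.33 -0.05] w 0.0631 j [ -4.4  13.8 -19.3   0.  -56.9 -70.7]
```

Emit:
play_rows(series=[0.0001, 0, 0, 0.05, 0.0001, 0, 0, 0.05, 0, 0, 0, 0.05, 0, 0, 0, 0.05, 0, 0, 0, 0.05])

```text
time_s: 25.92
tcp_pos: [0.5157, -0.2319, 0.1521]
eef_rot: [-125.2, 90.0, -34.6]
contact_force: [-1.8, -0.6, 5.9]
gripper_width: 0.063
```

Run:
```python
from h import *
avg(2)
```

```text
AVG tcp [ 0.5157 -0.232   0.1522] F [-1.36  0.23  6.13] M [ 0.086  0.471 -0.079] w 0.0627
t 26.02 tcp [ 0.5158 -0.232   0.1522] zyaw 90.62 tilt [ 5.e-04 -3.e-04 -1.e+00] F [-1.04  0.23  5.84] M [ 0.12  0.47 -0.08] w 0.0627 j [ -4.4  13.8 -19.3   0.  -56.9 -85. ]
```

Run:
```python
from h import *
c=capture("wrist");t=capture("scene")
a=cv2.resize(c["img"][190:340,180:380],(400,300),interpolation=2);b=cv2.resize(t["img"][90:180,110:230],(400,300),interpolation=2)
cv2.imwrite("pics/w11.png",np.hstack([a,b]))
```

```text
(no output)
```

View pics/w11.png

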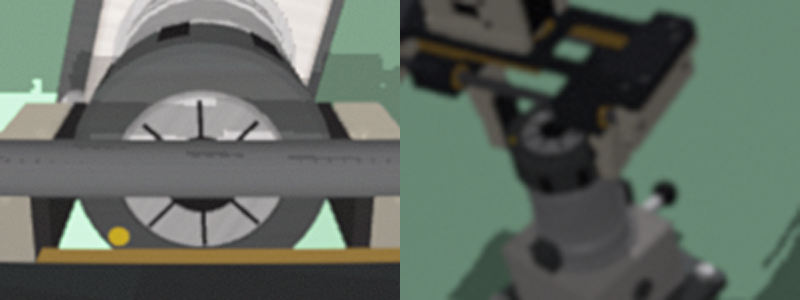

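Emit:
play_rows(series=[0, 0, 0, 0.05, 0, 0, 0, 0.05, 0, 0, 0, 0.05, 0, 0, 0, 0.05, 0, 0, 0, 0.05])

```text
time_s: 26.53
tcp_pos: [0.5155, -0.232, 0.1522]
eef_rot: [-147.7, 90.0, -71.4]
contact_force: [-2.0, -0.0, 6.3]
gripper_width: 0.0626
```

Run:
```python
from h import *
avg(2)
```

```text
AVG tcp [ 0.5155 -0.232   0.1521] F [-2.63 -0.04  5.66] M [ 0.072  0.604 -0.11 ] w 0.0627
t 26.63 tcp [ 0.5156 -0.232   0.1521] zyaw 76.29 tilt [ 2.e-04 -3.e-04 -1.e+00] F [-2.44 -0.    5.89] M [ 0.05  0.6  -0.11] w 0.0625 j [ -4.4  13.8 -19.3   0.  -56.9 -99.3]
```

Emit:
play_rows(series=[0, 0, 0, 0.05, 0, 0, 0, 0.05, 0, 0, 0, 0.05, 0, 0, 0, 0.05, 0, 0, 0, 0.05])

```text
time_s: 27.05
tcp_pos: [0.5154, -0.2319, 0.1521]
eef_rot: [165.2, 90.0, -132.9]
contact_force: [-2.3, 0.9, 6.3]
gripper_width: 0.0625
```

Run:
```python
from h import *
avg(2)
```

```text
AVG tcp [ 0.5154 -0.2319  0.1521] F [-2.53  0.54  5.72] M [ 0.05   0.739 -0.096] w 0.0628
t 27.15 tcp [ 0.5154 -0.2319  0.1521] zyaw 61.96 tilt [-2.e-04 -2.e-04 -1.e+00] F [-2.72  0.22  5.25] M [ 0.03  0.77 -0.14] w 0.0626 j [  -4.4   13.8  -19.3    0.   -56.9 -113.7]
```

Emit:
play_rows(series=[0, 0, 0, 0.05, 0, 0, 0, 0.05, 0, 0, 0, 0.05, 0, 0, 0, 0.05, 0, 0, 0, 0.05])

```text
time_s: 27.57
tcp_pos: [0.5152, -0.2318, 0.1519]
eef_rot: [158.5, 90.0, -153.8]
contact_force: [-3.2, 1.1, 4.7]
gripper_width: 0.0623
```

Run:
```python
from h import *
avg(2)
c=capture("wrist");t=capture("scene")
a=cv2.resize(c["img"][190:340,180:380],(400,300),interpolation=2);b=cv2.resize(t["img"][90:180,110:230],(400,300),interpolation=2)
cv2.imwrite("pics/w12.png",np.hstack([a,b]))
```

```text
AVG tcp [ 0.5153 -0.2318  0.1519] F [-2.25  0.37  5.39] M [-0.017  0.864 -0.045] w 0.0628
t 27.67 tcp [ 0.5153 -0.2319  0.1519] zyaw 47.62 tilt [-4.e-04 -1.e-04 -1.e+00] F [-1.75  1.05  5.72] M [-0.03  0.86 -0.23] w 0.0627 j [  -4.4   13.8  -19.3    0.   -56.9 -128. ]
```

View pics/w12.png

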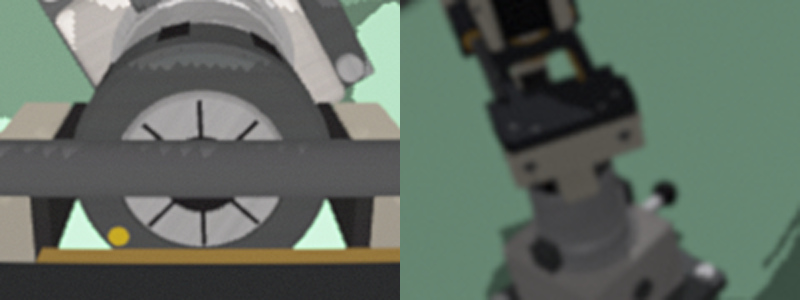

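Emit:
play_rows(series=[0, 0, 0, 0.04, 0, 0, 0, 0.04, 0, 0, 0, 0.04, 0, 0, 0, 0.04, 0, 0, 0, 0.04])

```text
time_s: 28.18
tcp_pos: [0.5152, -0.2319, 0.1517]
eef_rot: [167.6, 89.9, -156.1]
contact_force: [-2.9, 0.0, 4.6]
gripper_width: 0.0627
```

Run:
```python
from h import *
avg(3)
```

```text
AVG tcp [ 0.5151 -0.2318  0.1517] F [-3.38 -0.12  4.34] M [-0.098  1.051  0.572] w 0.0628
t 28.33 tcp [ 0.5152 -0.2318  0.1517] zyaw 36.14 tilt [-8.e-04 -1.e-04 -1.e+00] F [-3.4  -0.55  4.49] M [-0.06  1.07  0.55] w 0.0627 j [  -4.4   13.8  -19.3    0.   -56.9 -139.5]
```

Emit:
play_rows(series=[0, 0, 0, 0.02, 0, 0, 0, 0.02, 0, 0, 0, 0.02, 0, 0, 0, 0.02, 0, 0, 0, 0])

```text
time_s: 28.75
tcp_pos: [0.5152, -0.2319, 0.1517]
eef_rot: [150.8, 90.0, -178.0]
contact_force: [-4.2, -0.2, 4.2]
gripper_width: 0.0624
```

Run:
```python
from h import *
avg(3)
```

```text
AVG tcp [ 0.5152 -0.2318  0.1516] F [-5.16 -0.13  4.6 ] M [-0.182  1.809  1.06 ] w 0.0626
t 28.9 tcp [ 0.5152 -0.2318  0.1516] zyaw 31.2 tilt [-6.e-04  2.e-04 -1.e+00] F [-5.56  0.17  5.04] M [-0.16  1.82  1.08] w 0.0624 j [  -4.4   13.8  -19.3   -0.   -56.9 -144.4]
```

Emit:
play_rows(series=[0, 0, 0, 0.02, 0, 0, 0, 0.02, 0, 0, 0, 0.02, 0, 0, 0, 0.02, 0, 0, 0, 0])

```text
time_s: 29.32
tcp_pos: [0.5152, -0.2318, 0.1516]
eef_rot: [153.5, 90.0, -179.9]
contact_force: [-5.5, 0.1, 4.8]
gripper_width: 0.0622
```

Run:
```python
from h import *
avg(3)
c=capture("wrist");t=capture("scene")
a=cv2.resize(c["img"][190:340,180:380],(400,300),interpolation=2);b=cv2.resize(t["img"][90:180,110:230],(400,300),interpolation=2)
cv2.imwrite("pics/w13.png",np.hstack([a,b]))
```

```text
AVG tcp [ 0.5152 -0.2318  0.1516] F [-4.74  0.19  3.85] M [-0.23   1.728  1.191] w 0.0627
t 29.47 tcp [ 0.5152 -0.2318  0.1516] zyaw 26.63 tilt [-6.e-04  2.e-04 -1.e+00] F [-5.01  0.48  3.94] M [-0.25  1.76  1.18] w 0.0627 j [  -4.4   13.8  -19.3   -0.   -56.9 -149. ]
```

View pics/w13.png

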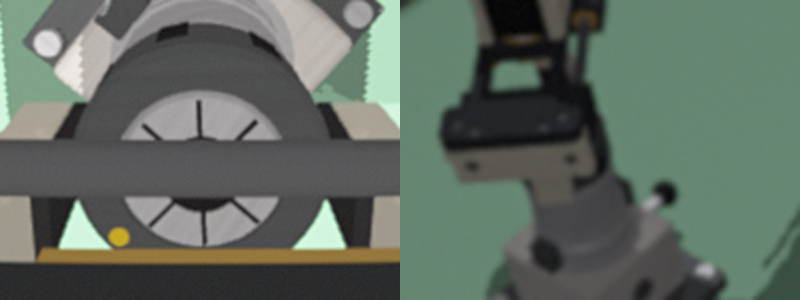

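Emit:
play_rows(series=[0, 0, 0, 0.03, 0, 0, 0, 0.03, 0, 0, 0, 0.03, 0, 0, 0, 0.03, 0, 0, 0, 0])

```text
time_s: 29.98
tcp_pos: [0.5152, -0.2318, 0.1515]
eef_rot: [157.3, 90.0, 177.0]
contact_force: [-4.6, -0.4, 3.3]
gripper_width: 0.0624
```

Run:
```python
from h import *
avg(3)
c=capture("wrist");t=capture("scene")
a=cv2.resize(c["img"][190:340,180:380],(400,300),interpolation=2);b=cv2.resize(t["img"][90:180,110:230],(400,300),interpolation=2)
cv2.imwrite("pics/w14.png",np.hstack([a,b]))
```

```text
AVG tcp [ 0.5152 -0.2318  0.1515] F [-5.22 -1.09  3.8 ] M [-0.409  1.72   0.597] w 0.0626
t 30.13 tcp [ 0.5152 -0.2318  0.1515] zyaw 19.7 tilt [-6.e-04  4.e-04 -1.e+00] F [-5.29 -0.27  2.78] M [-0.38  1.75  0.57] w 0.0628 j [  -4.4   13.8  -19.3   -0.   -56.9 -155.9]
```

View pics/w14.png

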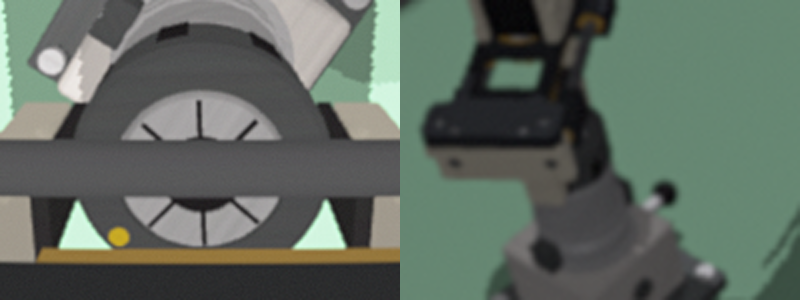

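Run:
```python
from h import *
avg(3)
c=capture("scene");cv2.imwrite("pics/s15.png",c["img"])
```

```text
AVG tcp [ 0.5152 -0.2318  0.1515] F [-5.54 -1.11  3.14] M [-0.362  1.764  0.571] w 0.0627
t 30.38 tcp [ 0.5152 -0.2318  0.1515] zyaw 19.71 tilt [-6.e-04  4.e-04 -1.e+00] F [-4.89 -0.45  3.05] M [-0.38  1.74  0.59] w 0.0627 j [  -4.4   13.8  -19.3   -0.   -56.9 -155.9]
```

Emit:
play_rows(series=[0, 0, 0, 0, 0, 0, 0, 0, 0, 0, 0, 0, 0, 0, 0, 0, 0, 0, 0, 0], jaw=92)

```text
time_s: 30.85
tcp_pos: [0.516, -0.2317, 0.1517]
eef_rot: [-6.0, 90.0, 13.7]
contact_force: [0.9, -0.5, -0.7]
gripper_width: 0.0801
```

Run:
```python
from h import *
avg(3)
c=capture("wrist");t=capture("scene")
a=cv2.resize(c["img"][190:340,180:380],(400,300),interpolation=2);b=cv2.resize(t["img"][90:180,110:230],(400,300),interpolation=2)
cv2.imwrite("pics/w16.png",np.hstack([a,b]))
```

```text
AVG tcp [ 0.5158 -0.2317  0.1517] F [-0.06 -0.26  0.15] M [-0.102  0.008  0.019] w 0.0803
t 31.0 tcp [ 0.5157 -0.2318  0.1517] zyaw 19.75 tilt [ 3.e-04  1.e-04 -1.e+00] F [ 0.05 -0.5   0.31] M [-0.08  0.01  0.  ] w 0.0802 j [  -4.4   13.8  -19.3   -0.   -56.9 -155.9]
```

View pics/w16.png

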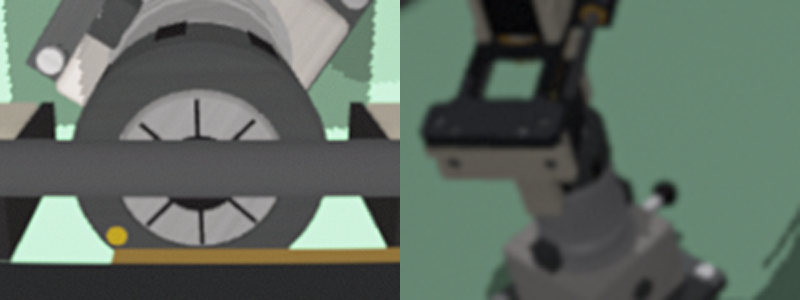

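Emit:
play_rows(series=[0, 0, 0, -0.06, 0, 0, 0, -0.12, 0, 0, 0, -0.12, 0, 0, 0, -0.12, 0, 0, 0, -0.12])

```text
time_s: 31.52
tcp_pos: [0.5156, -0.2318, 0.1518]
eef_rot: [-39.8, 90.0, 11.3]
contact_force: [-0.9, 0.8, 0.4]
gripper_width: 0.0807
```

Emit:
play_rows(series=[0, 0, 0, -0.12, 0, 0, 0, -0.12, 0, 0, 0, -0.12, 0, 0, 0, -0.12, 0, 0, 0, -0.12])

```text
time_s: 31.93
tcp_pos: [0.5156, -0.2318, 0.1518]
eef_rot: [-69.6, 90.0, 15.8]
contact_force: [-0.5, 0.3, 0.2]
gripper_width: 0.0805
```

Emit:
play_rows(series=[0, 0, 0, -0.12, 0, 0, 0, -0.12, 0, 0, 0, -0.12, 0, 0, 0, -0.06, 0, 0, 0, 0])

```text
time_s: 32.35
tcp_pos: [0.5156, -0.2318, 0.1518]
eef_rot: [-105.3, 90.0, 4.0]
contact_force: [0.2, 0.2, -0.1]
gripper_width: 0.0807
```

Run:
```python
from h import *
avg(2)
c=capture("wrist");t=capture("scene")
a=cv2.resize(c["img"][190:340,180:380],(400,300),interpolation=2);b=cv2.resize(t["img"][90:180,110:230],(400,300),interpolation=2)
cv2.imwrite("pics/w17.png",np.hstack([a,b]))
```

```text
AVG tcp [ 0.5156 -0.2318  0.1518] F [0.05 0.26 0.45] M [-0.018  0.013 -0.026] w 0.0805
t 32.45 tcp [ 0.5156 -0.2318  0.1518] zyaw 109.0 tilt [ 0.e+00  1.e-04 -1.e+00] F [0.56 0.66 1.24] M [-0.01  0.01 -0.02] w 0.0804 j [ -4.4  13.8 -19.3  -0.  -56.9 -66.6]
```

View pics/w17.png

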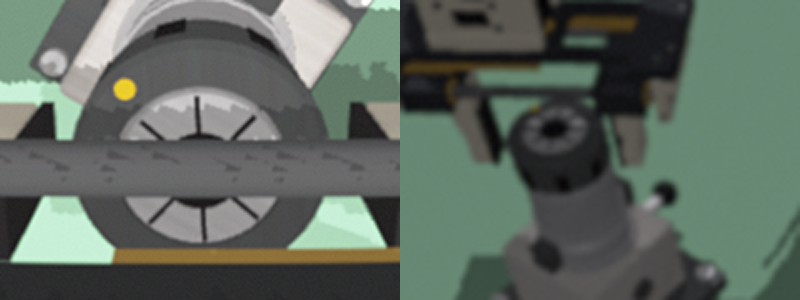

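Emit:
play_rows(series=[0, 0, 0, 0, 0, 0, 0, 0, 0, 0, 0, 0, 0, 0, 0, 0, 0, 0, 0, 0], jaw=0, squeeze=60)

```text
time_s: 32.97
tcp_pos: [0.5157, -0.2321, 0.1518]
eef_rot: [-169.8, 90.0, -60.7]
contact_force: [0.8, -2.3, -1.2]
gripper_width: 0.0629
```

Emit:
play_rows(series=[0, 0, 0, 0.02, 0, 0, 0, 0.02, 0, 0, 0, 0.02, 0, 0, 0, 0.02, 0, 0, 0, 0])

```text
time_s: 33.38
tcp_pos: [0.5155, -0.232, 0.1517]
eef_rot: [132.6, 90.0, -123.0]
contact_force: [0.5, -5.8, -2.2]
gripper_width: 0.0625
```

Run:
```python
from h import *
avg(3)
```

```text
AVG tcp [ 0.5155 -0.232   0.1517] F [ 0.7  -5.21 -2.02] M [-1.76  -0.195  0.92 ] w 0.0626
t 33.53 tcp [ 0.5155 -0.232   0.1517] zyaw 104.43 tilt [ 1.e-04  0.e+00 -1.e+00] F [ 0.03 -4.79 -2.12] M [-1.75 -0.21  0.93] w 0.0627 j [ -4.4  13.8 -19.3  -0.  -56.9 -71.2]
```

Emit:
play_rows(series=[0, 0, 0, 0.03, 0, 0, 0, 0.03, 0, 0, 0, 0.03, 0, 0, 0, 0.03, 0, 0, 0, 0])

```text
time_s: 33.95
tcp_pos: [0.5167, -0.2318, 0.1518]
eef_rot: [-111.7, 89.9, -14.1]
contact_force: [4.1, -5.4, -5.2]
gripper_width: 0.0632
```

Run:
```python
from h import *
avg(2)
c=capture("wrist");t=capture("scene")
a=cv2.resize(c["img"][190:340,180:380],(400,300),interpolation=2);b=cv2.resize(t["img"][90:180,110:230],(400,300),interpolation=2)
cv2.imwrite("pics/w18.png",np.hstack([a,b]))
```

```text
AVG tcp [ 0.5168 -0.2318  0.1518] F [ 4.24 -3.93 -4.51] M [-1.425 -1.466  2.407] w 0.0626
t 34.05 tcp [ 0.5168 -0.2318  0.1518] zyaw 97.72 tilt [ 2.e-03 -3.e-04 -1.e+00] F [ 4.38 -3.84 -4.3 ] M [-1.41 -1.43  2.41] w 0.0627 j [ -4.4  13.8 -19.3   0.  -56.8 -77.9]
```

View pics/w18.png

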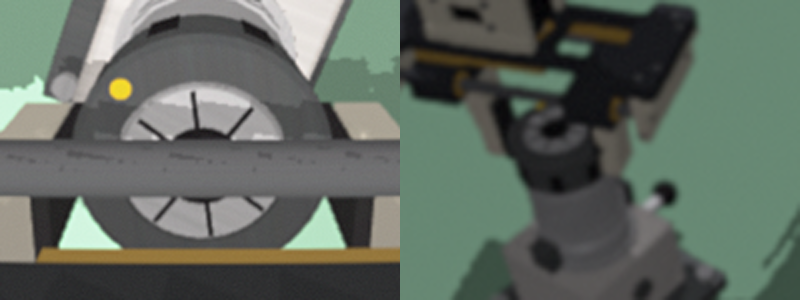

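Emit:
play_rows(series=[0, 0, 0, 0, 0, 0, 0, 0, 0, 0, 0, 0, 0, 0, 0, 0, 0, 0, 0, 0], jaw=100)

```text
time_s: 34.57
tcp_pos: [0.5154, -0.2317, 0.1518]
eef_rot: [-1.0, 90.0, 96.6]
contact_force: [-0.2, -1.0, 0.2]
gripper_width: 0.086
```

Run:
```python
from h import *
avg(2)
```

```text
AVG tcp [ 0.5154 -0.2317  0.1518] F [0.55 0.37 0.55] M [-0.021 -0.019  0.03 ] w 0.0873
t 34.67 tcp [ 0.5154 -0.2317  0.1518] zyaw 97.65 tilt [ 0.e+00  2.e-04 -1.e+00] F [ 0.52 -0.43  0.34] M [-0.03 -0.05  0.05] w 0.0874 j [ -4.4  13.8 -19.3  -0.  -56.9 -78. ]
```

Emit:
play_rows(series=[-0.005, 0, 0, 0, -0.015, 0, 0, 0, -0.02, 0, 0, 0, -0.02, 0, 0, 0, -0.015, 0, 0, 0])

```text
time_s: 35.08
tcp_pos: [0.5159, -0.232, 0.2289]
eef_rot: [-117.3, 89.9, -19.6]
contact_force: [0.0, 0.9, 0.5]
gripper_width: 0.0877
```

Emit:
play_rows(series=[-0.01, -0.015, 0, 0, -0.01, -0.03, 0, 0, 0, -0.03, 0, 0, 0, -0.02, 0, 0, 0, 0, 0, 0])

```text
time_s: 35.5
tcp_pos: [0.6127, -0.2185, 0.2462]
eef_rot: [-167.2, 90.0, -69.5]
contact_force: [-0.9, 0.8, -0.5]
gripper_width: 0.0876
```

Run:
```python
from h import *
avg(2)
c=capture("wrist");t=capture("scene");p=capture("top")
cv2.imwrite("pics/w19.png",c["img"])
b=cv2.resize(t["img"][70:190,90:250],(400,300),interpolation=2);d=cv2.resize(p["img"][200:290,340:460],(400,300),interpolation=2)
cv2.imwrite("pics/s19.png",np.hstack([b,d]))
```

```text
AVG tcp [ 0.6105 -0.2188  0.2461] F [ 0.01  0.3  -0.04] M [-0.014  0.071 -0.013] w 0.0879
t 35.6 tcp [ 0.6099 -0.2189  0.2462] zyaw 97.69 tilt [-1.2e-03  3.0e-04 -1.0e+00] F [ 0.2  -0.1   0.64] M [-0.03  0.02 -0.02] w 0.0878 j [ -2.5  17.4  -1.2  -0.  -71.4 -79.8]
```

View pics/w19.png

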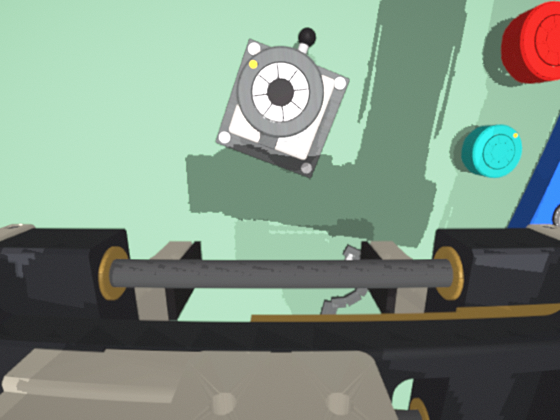

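View pics/s19.png

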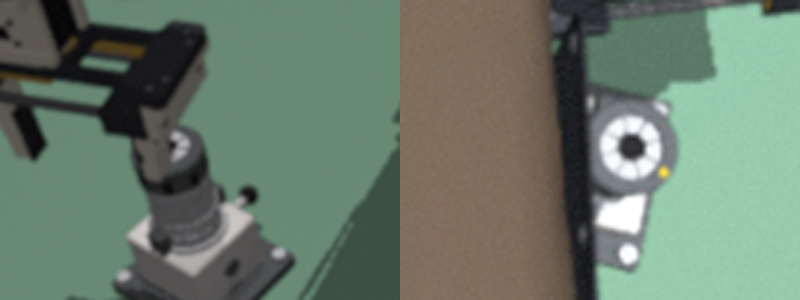

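Emit:
play_rows(series=[-0.01, 0, -0.02, 0, -0.01, 0, -0.04, 0, -0.01, 0, -0.04, 0, -0.01, 0, -0.04, 0, 0, 0, -0.02, 0])

```text
time_s: 36.17
tcp_pos: [0.6307, -0.3821, 0.2895]
eef_rot: [-138.5, 89.8, -40.9]
contact_force: [0.7, 1.3, -0.5]
gripper_width: 0.0876
```

Run:
```python
from h import *
avg(2)
t=capture("scene");p=capture("top")
th=np.linspace(0,6.283,120);X,Y=.516,-.232
o=[]
for off in (0,1):
  b=cv2.resize(t["img"][90:190,110:230],(480,400),interpolation=2)
  if off:
   for r,h,col in((.032,.175,(0,0,255)),(.0315,.147,(0,255,255)),(.030,.143,(255,0,0))):
    q=(proj(t,np.c_[X+r*np.cos(th),Y+r*np.sin(th),0*th+h])-[109.6,89.6])*4
    cv2.polylines(b,[q.round().astype(int)],True,col,1)
  o.append(b[:,:400])
cv2.imwrite("pics/s20.png",np.hstack(o));cv2.imwrite("pics/t20.png",p["img"])
```

```text
AVG tcp [ 0.6301 -0.3827  0.2871] F [ 0.52 -0.32  0.21] M [-0.04  -0.037  0.001] w 0.0873
t 36.27 tcp [ 0.63   -0.3815  0.2866] zyaw 97.45 tilt [-2.e-04 -4.e-04 -1.e+00] F [-0.01  0.27 -0.34] M [ 0.06 -0.02  0.  ] w 0.0873 j [-16.1  25.   15.1   0.  -80.1 -66.5]
```

View pics/s20.png

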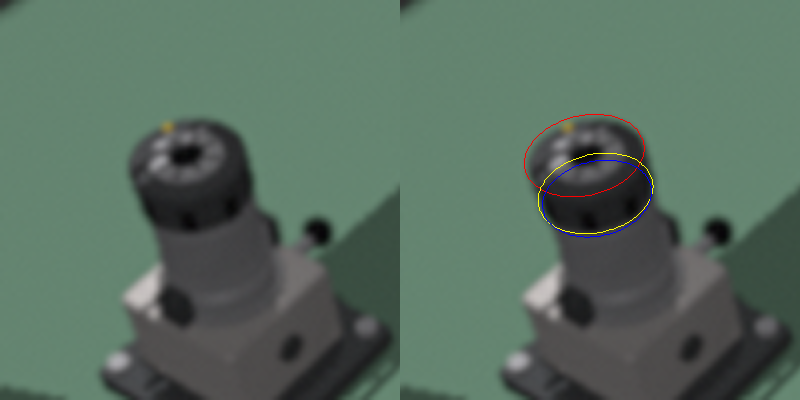

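View pics/t20.png

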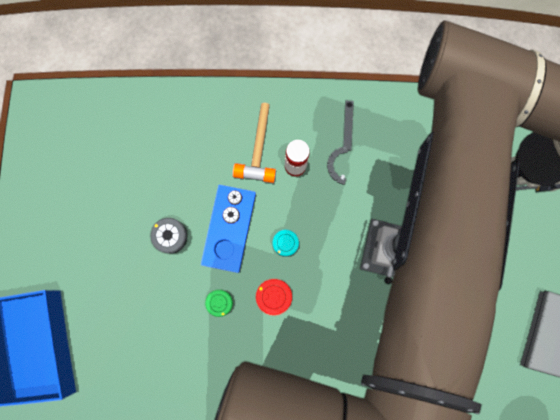

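```bash
python3 -c "
from plant import close_job
print(close_job())"
```

```text
the job is handed in; nothing more can be done
None
```

The collet nut is on the holder's nose, screwed home and hand-tight. The arm has let go and is clear of everything. I handed the job in at about 36 s.

**What I did**
- **Placing:** I gripped the dark nut in the tray and set it squarely on the nose, correcting about 0.5 to 1 mm sideways by feel. I then re-gripped it for turning range.
- **Backing off:** I turned it counter-clockwise about 165–175°. The nut rose about 3.3 mm, then the load vanished. Lowering it found contact again about 3.5 mm down, which I took as the thread's 4 mm drop.
- **Running home:** I turned it clockwise with about 5 N of steady load until the height stopped changing. That came about 4.7 mm below the drop, where about 4.5 mm was expected.
- **Tightening:** I re-gripped once, tightened to about 2.4 N m, and stopped when the nut stayed put and slipped in the jaws.

**Last checks**
- **Seating:** The nut sits level, and in the scene camera it is at home height to about 1 picture pixel, within calibration. The force on the tool reads zero.
- **Other items:** The spanner, can, mallet and look-alikes are where they were.

**What disagreed**
- The nut turned roughly 90° further than the stated 0.56 turn before it was firmly tight. About 36° of that is the thread's 0.8 mm play.
- During the first tightening the torque peaked at 1.2 N m and then dipped to 0.6 N m. I put the dip and the rest of the extra turn down to contact give, but did not confirm it.
- The camera cannot confirm the final height better than about a millimetre.

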